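# Load the disc tester, plug in its probes and start it

## Task

Load the white disc tester and start it. Between its four guide rods lay the aluminium base puck, then every sample disc that is out on the bench (in any order), then the brass cap with its socket up, each lying flat on the one below; then see that the red probe is fully home in the cap's socket and the blue probe fully home in the black socket on the tester, and last of all swing the green-knobbed lever all the way over, away from the robot. Leave the bottle, jar and beaker alone.

Things in the scene. Friction and masses are not known exactly. Their poses are not given: they have to be found in the camera images.
- tester: the disc tester: fixed white plate 170 (x) x 290 (y) x 30 mm high; origin at the centre of its underside on the bench, z up. It carries, at its own y = -85, +25 and +105 mm: the nest of guide rods, the black reference socket and the lever
- nest (a point): point on the tester's top face (30 mm above the bench) at the centre of the nest: four steel guide rods, 8 mm thick, 63 mm tall with the top 10 mm tapered, standing at x, y = +-21.9 mm in the tester's axes. A 50 mm disc fits between them with 2 mm play all round; the gaps between the rods, 35 mm wide, face the tester's +-x and +-y and let fingers pass
- ref_socket (a point): centre of the mouth of the black reference socket (blue ring at its foot) on the tester: upright boss 28 mm in diameter, 26 mm tall, with a round hole 8 mm wide and 26 mm deep; z up
- lever (a joint): the start lever on the tester (steel rod with a green ball on a grey block), hinged across: 0 = leaning towards the robot (tester -x), 1.0 rad = fully over to the tester's +x; stays where it is left
- lever_tip (a point): the middle of the lever's end, 60 mm from its hinge; at lever 0 it leans about 0.5 rad to the tester's -x
- base_puck: aluminium disc 50 mm in diameter, 20 mm thick; origin at the centre of its underside, z up its axis
- sample_a: yellow sample disc 50 mm in diameter, 10 mm thick; origin at the centre of its underside, z up its axis; may be absent
- sample_b: orange sample disc 50 mm in diameter, 10 mm thick; origin at the centre of its underside, z up its axis; may be absent
- sample_c: green glass sample disc 50 mm in diameter, 10 mm thick; origin at the centre of its underside, z up its axis; may be absent
- cap: brass cap: a disc 50 mm in diameter, 8 mm thick, with a round boss 28 mm in diameter and 22 mm tall on top (30 mm in all); origin at the centre of its underside, z up its axis
- cap_socket (a point): centre of the mouth of the cap's socket, at the top of its boss: round hole 8 mm wide, 22 mm deep
- probe_red: wireless probe pin with a red head: steel stem 6 mm thick and 22 mm long with a tapered tip, a dark collar 18 mm wide and 4 mm thick, above it a round red head 14 mm wide and 34 mm tall. Origin at the centre of the collar's underside (stem below, head above; it meets the socket's mouth when fully home), z up along the head. Starts upright in the stand
- probe_blue: wireless probe pin with a blue head: steel stem 6 mm thick and 22 mm long with a tapered tip, a dark collar 18 mm wide and 4 mm thick, above it a round blue head 14 mm wide and 34 mm tall. Origin at the centre of the collar's underside (stem below, head above; it meets the socket's mouth when fully home), z up along the head. Starts upright in the stand
- stand: grey fixed block 50 (x) x 110 (y) x 34 mm high with two holes, 60 mm apart along its y, in which the probes start; origin at the centre of its underside
- oil_bottle: amber bottle, 60 mm in diameter, 140 mm tall, origin under its centre; leave alone
- sample_jar: clear jar, 56 mm in diameter, 70 mm tall, origin under its centre; leave alone
- beaker: glass beaker, 70 mm in diameter, 85 mm tall, origin under its centre; leave alone
There are look-alikes about, which are no part of the job. Of the things that look like the sample_c, take the one that is farthest to the robot's left at the start. Of the things that look like the sample_a, the smallest one is meant.

How it is judged:
On the way, in this order (a step that is already met when the one before it is completed fails the run):
1. the base puck lies flat at the bottom of the nest (horizontal distance between base_puck and nest below 0.004 m and z of base_puck in the frame of nest below 0.003 m and angle between base_puck's own z axis and vertical below 0.06 rad), for 0.2 s.
2. every sample disc lies flat in the nest on the base puck (all of step 1 and horizontal distance between each of sample_a, sample_b, sample_c and nest below 0.004 m and z of sample_a in the frame of nest between 0.017 and 0.044 m and angle between each of sample_a, sample_b, sample_c's own z axis and vertical below 0.06 rad and z of sample_b in the frame of nest between 0.017 and 0.044 m and z of sample_c in the frame of nest between 0.017 and 0.044 m), for 0.2 s.
3. the cap lies flat in the nest on top of the samples (horizontal distance between cap and nest below 0.004 m and z of cap in the frame of nest between 0.027 and 0.054 m and angle between cap's own z axis and vertical below 0.06 rad and z of each of sample_a, sample_b, sample_c in the frame of cap below -0.007 m), for 0.2 s.
4. the red probe is home in the cap's socket and the blue one in the tester's black socket (horizontal distance between probe_red and cap_socket below 0.003 m and z of probe_red in the frame of cap_socket below 0.003 m and angle between each of probe_red, probe_blue's own z axis and vertical below 0.12 rad and horizontal distance between probe_blue and ref_socket below 0.003 m and z of probe_blue in the frame of ref_socket below 0.003 m), for 0.2 s.
5. the lever is swung fully over, away from the robot (value of joint lever above 0.85 rad), for 0.2 s.
At the end, for the whole second after the job is handed in: Base puck, all samples present and cap stacked in that order in the nest, centred within 4 mm, level within 0.06 rad; each probe within 3 mm of fully home in its socket (height and sideways), upright within 0.12 rad; lever beyond 0.85 rad; all at rest (all of step 2 and all of step 3 and all of step 4 and value of joint lever above 0.85 rad and linear speed of each of base_puck, sample_a, sample_b, sample_c, cap, probe_red, probe_blue below 0.02 m/s); the robot touches nothing.
It fails at once if the oil bottle was disturbed (moved over 30 mm or tipped) (distance of oil_bottle from where it was at the start of the episode above 0.03 m or angle between oil_bottle's own z axis and vertical above 0.4 rad).
It fails at once if the sample jar was disturbed (moved over 30 mm or tipped) (distance of sample_jar from where it was at the start of the episode above 0.03 m or angle between sample_jar's own z axis and vertical above 0.4 rad).
It fails at once if the beaker was disturbed (moved over 30 mm or tipped) (distance of beaker from where it was at the start of the episode above 0.03 m or angle between beaker's own z axis and vertical above 0.4 rad).
Of sample_a, sample_b, sample_c only 1 to 3 are there at a start; the rules pass over those that are not, and their reading is None.
At some moment in a run one of base_puck, sample_a, sample_b, sample_c, cap may be knocked a few centimetres aside while the robot is not near it.
It also fails if it takes over 210 s, if anything falls off the work surface, if the arm or the gripper's body presses on something with over 40 N, if the wrist force passes 120 N, or if a joint passes its speed limit or range.

## Robot

A 6-joint arm with a two-finger parallel gripper is mounted at the origin on the work surface. World frame = base frame: x ahead of the robot, y to its left, z up, the work surface at z = 0. Lengths are in m, angles in rad, forces in N, time in s.
With the tool pointing down it reaches from about 0.275 to 0.725 m from the base axis. Payload 15.9 kg.
Tool frame: the origin (TCP) lies at the very end of the fingers, on their centre line; the grasp point (between the pads) lies 19 mm behind it; z points along the fingers, y is the line along which they close (so a half turn about z gives the same grasp; the last joint's range is limited). The gripper opens to 85 mm and grips with 20 to 120 N. Pads are 22 mm wide; open, the fingers measure 114 mm over their backs; the gripper's body (76 mm by 85 mm) begins 54 mm behind the grasp point. The pads swing forward as they close: fully open they stand 13 mm farther back than shut.
Start: joints at [-1.265, 0.213, -0.034, 1.323, 0, 1.571], TCP at [0.151, -0.477, 0.231] pointing down, gripper open.
Joint ranges: [-2.98, 2.98], [-0.74, 1.72], [-1.14, 1.35], [-2.1, 2.04], [-1.57, 1.44], [-3.14, 3.14]. Speed limits (rad/s): [1.89, 1.89, 2.39, 2.57, 3.14, 3.14].

## Interface

Orientations are given as a unit quaternion [w, x, y, z].
In Python, from workcell import arm, optics gives the robot as it stands. The module is installed in compiled form; this text tells all that it offers.
- The arm moves only by the tool servo_tool, never from a script. Its argument "motion" is a list of rows, each a list of 2 entries, a list of its own where there are three numbers: the shift along the world's x, y, z in cm, then the turn, a rotation vector about the world's x, y, z in rad. In form: [[[tx, ty, tz], [wx, wy, wz]], ...]. A call has 1 to 20 rows; each row shifts and turns the commanded pose from where the row before left it; what a row does not reach is not made up. A row lasts 1/10 s, in which the tool goes at most 50 mm and 8.59 degrees, less where a joint would pass 70% of its speed; a pose out of reach is approached as far as the arm can. A call is refused whole if a number of a shift passes 5 or a number of a turn 0.15, either way. A call with a gripper value outside its range is refused whole. "hand" is the opening, from -1 (shut) to 1 (fully open), set as the call begins (left out, the last holds). The fingers move at their own pace and stop on an object; "newtons" is the grip in N (left out, the last holds). Time passes only in rows, so rows that do not move let the fingers close. It gives the time, the measured TCP pose, the force, the opening and the grip force at its end, in the units of the state.
- arm.get_state(): the state, without advancing time (a new reading comes with each control period).
- optics.camera(name): name is "scene" or "top"; returns a dict with "img" (420x560x3 uint8, blue, green, red), "camera_matrix" (3x3 intrinsics, pixels), "dist_coeffs" ([k1, k2, p1, p2, k3] as OpenCV has them; the pictures are not rectified), "extrinsics" (4x4, takes a point from camera to world coordinates). Camera axes: x right, y up, looking along -z (the intrinsics and any distortion apply to the point x, -y, -z); pixel columns grow to the right and rows downward; lengths in m; the calibration is good to about 2 mm. A picture is of the moment at which its call begins. There is no depth.
- arm.hand_in(): hands the job in; it is judged then, once.
The state is a dict: "t": time; "joint_positions": joint angles; "joint_vel": joint speeds; "tau": joint torques, N m; "tool_pos": TCP position; "ee_rot": TCP orientation; "contact_force": force on the tool from outside, world axes, zero at the start; "wrist_torque": the same for the moment, N m; "finger_gap": finger opening in m; "grip_force": force on a finger pad.
Only numpy, scipy, OpenCV 4.12 (cv2) and the standard library are available. Lean on these libraries where they do the work, as an engineer would, in place of code of your own. Each camera call takes 0.05 s, during which the arm holds its last target. There are 200 camera calls.

## Working session

There is one attempt and no reset: what is moved stays moved. The work goes in short steps, Python scripts to look and compute and a tool call to move; the robot and the scene stay as the last step left them, time stands still between calls to the robot, and variables do not carry over. Pictures are saved under pics/ and viewed, at most 14 in all, crops included, and the job is handed in when it is done.

Besides the shell and the picture viewer there is one more tool, called after "Emit:" by a JSON object that holds its "api" and its "payload", one argument or row to a line. servo_tool: Moves the arm, as the interface text tells. Its arguments: {"type":"object","properties":{"motion":{"type":"array"},"hand":{"type":"number"},"newtons":{"type":"number"}},"required":["motion"]}

```bash
mkdir -p pics; cat > h.py <<'E'
import numpy as np, cv2
from workcell import arm, optics
def cam(n):
    c=optics.camera(n); return c
def ray(c,u,v):
    p=cv2.undistortPoints(np.array([[[u,v]]],float),np.array(c["camera_matrix"]),np.array(c["dist_coeffs"]))[0,0]
    E=np.array(c["extrinsics"]); d=E[:3,:3]@np.array([p[0],-p[1],-1.]); return E[:3,3],d/np.linalg.norm(d)
def onz(c,u,v,z):
    o,d=ray(c,u,v); return o+d*(z-o[2])/d[2]
def two(c1,p1,c2,p2):
    o1,d1=ray(c1,*p1);o2,d2=ray(c2,*p2)
    s=np.linalg.lstsq(np.c_[d1,-d2],o2-o1,rcond=None)[0]
    a,b=o1+s[0]*d1,o2+s[1]*d2; return (a+b)/2,np.linalg.norm(a-b)
def proj(c,P):
    E=np.linalg.inv(np.array(c["extrinsics"])); q=E[:3,:3]@np.array(P,float)+E[:3,3]
    r=cv2.projectPoints(np.array([[q[0],-q[1],-q[2]]]),np.zeros(3),np.zeros(3),np.array(c["camera_matrix"]),np.array(c["dist_coeffs"]))[0]
    return r[0,0]
E
python3 - <<'E'
from h import *
import pickle
C={n:cam(n) for n in("scene","top")}
pickle.dump(C,open("c0.pkl","wb"))
for n,c in C.items():
    cv2.imwrite(f"pics/{n}0.png",cv2.resize(c["img"],(800,600),interpolation=cv2.INTER_CUBIC)); print(n,np.round(c["extrinsics"],3).tolist(),np.round(c["camera_matrix"],1).tolist())
print(arm.get_state())
E
```

```text
scene [[0.778, -0.404, 0.482, 1.002], [0.628, 0.49, -0.604, -0.634], [0.008, 0.772, 0.635, 0.723], [0.0, 0.0, 0.0, 1.0]] [[392.8, 0.0, 279.5], [0.0, 392.8, 211.9], [0.0, 0.0, 1.0]]
top [[-0.011, 0.981, -0.194, 0.303], [-1.0, -0.013, -0.007, -0.013], [-0.009, 0.194, 0.981, 1.206], [0.0, 0.0, 0.0, 1.0]] [[402.7, 0.0, 273.6], [0.0, 402.7, 202.1], [0.0, 0.0, 1.0]]
{'t': 0.1, 'joint_positions': array([-1.26503596e+00,  2.13309434e-01, -3.49782512e-02,  1.32353810e+00,
       -1.33665373e-05,  1.57077786e+00]), 'joint_vel': array([-0.0005151 , -0.00178137,  0.00147426,  0.00026574, -0.00020126,
        0.0005484 ]), 'tau': array([ 2.36752923e-03, -6.87247038e+01,  4.87805057e+01,  1.22965471e-02,
        1.83838260e-04,  2.65217182e-05]), 'tool_pos': array([ 0.15040917, -0.47650637,  0.23087161]), 'ee_rot': array([-5.07707193e-04,  9.88335031e-01,  1.52294457e-01, -8.49861136e-05]), 'contact_force': array([ 0.099029  , -0.44733211,  0.1880488 ]), 'wrist_torque': array([0.02771389, 0.07109432, 0.01764113]), 'grip_force': 0.0, 'finger_gap': 0.08508127367296385}
```

View pics/top0.png

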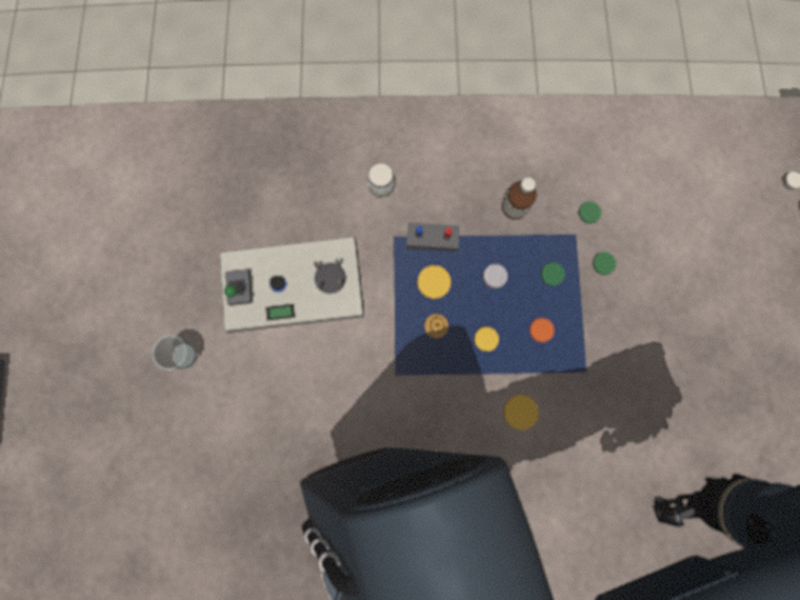

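View pics/scene0.png

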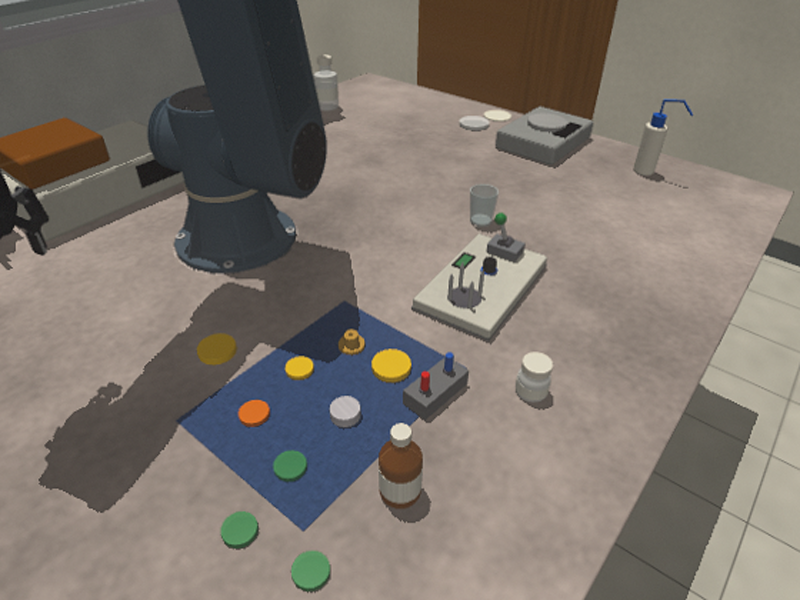

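```bash
python3 - <<'E'
from h import *
import pickle
C=pickle.load(open("c0.pkl","rb")); t,s=C["top"]["img"],C["scene"]["img"]
a=cv2.resize(t[135:300,265:445],(400,367),interpolation=cv2.INTER_CUBIC)
b=cv2.resize(s[215:420,120:340],(400,373),interpolation=cv2.INTER_CUBIC)
out=np.zeros((600,800,3),np.uint8); out[:367,:400]=a; out[:373,400:]=b
cc=cv2.resize(t[155:240,145:265],(320,227),interpolation=cv2.INTER_CUBIC);out[373:,:320]=cc
cc=cv2.resize(s[145:240,285:390],(250,227),interpolation=cv2.INTER_CUBIC);out[373:,320:570]=cc
cc=cv2.resize(s[225:295,270:340],(230,227),interpolation=cv2.INTER_CUBIC);out[373:,570:]=cc
cv2.imwrite("pics/crop1.png",out)
def blobs(img,lo,hi,amin=15):
    hsv=cv2.cvtColor(img,cv2.COLOR_BGR2HSV); m=cv2.inRange(hsv,lo,hi)
    n,l,st,ce=cv2.connectedComponentsWithStats(m)
    return [(np.round(ce[i],1).tolist(),st[i].tolist()) for i in range(1,n) if st[i][4]>=amin]
for nm,lo,hi in [("yellow",(17,120,80),(32,255,255)),("orange",(5,150,80),(15,255,255)),("green",(50,80,40),(85,255,255)),("red",(0,150,80),(4,255,255)),("blue",(108,150,90),(125,255,255))]:
    for n in C: print(nm,n); [print("   ",x) for x in blobs(C[n]["img"],lo,hi)]
E
```

```text
yellow scene
    ([245.6, 239.5], [237, 231, 18, 17, 232])
    ([151.2, 243.9], [138, 233, 28, 23, 479])
    ([273.5, 255.6], [260, 244, 28, 24, 522])
    ([209.2, 257.2], [200, 249, 19, 17, 263])
yellow top
    ([303.5, 197.0], [292, 186, 23, 23, 410])
    ([305.0, 227.7], [298, 221, 16, 15, 181])
    ([340.1, 236.8], [332, 229, 17, 17, 218])
    ([364.3, 288.2], [353, 277, 24, 24, 448])
orange scene
    ([293.3, 19.4], [293, 13, 2, 14, 15])
    ([343.1, 22.8], [335, 19, 18, 8, 49])
    ([31.2, 98.3], [0, 83, 71, 33, 1295])
    ([177.4, 288.6], [167, 280, 22, 19, 314])
    ([274.6, 321.4], [266, 309, 19, 22, 185])
orange top
    ([378.9, 230.6], [371, 223, 16, 16, 191])
green scene
    ([350.0, 152.5], [347, 149, 7, 8, 44])
    ([324.5, 181.6], [319, 178, 11, 8, 47])
    ([202.7, 325.6], [191, 315, 24, 22, 404])
    ([167.1, 370.4], [155, 358, 25, 26, 495])
    ([217.0, 399.1], [204, 386, 27, 28, 569])
green top
    ([412.4, 148.1], [406, 142, 14, 13, 142])
    ([422.6, 183.8], [416, 177, 14, 14, 152])
    ([386.6, 191.3], [379, 184, 16, 16, 207])
    ([161.0, 203.2], [158, 200, 7, 7, 41])
    ([195.7, 218.1], [189, 215, 14, 7, 78])
red scene
    ([297.1, 266.4], [295, 261, 6, 12, 62])
red top
    ([313.3, 162.1], [312, 160, 4, 5, 16])
blue scene
    ([461.4, 83.1], [457, 79, 9, 10, 58])
    ([314.2, 248.7], [312, 247, 5, 4, 16])
blue top
```

View pics/crop1.png

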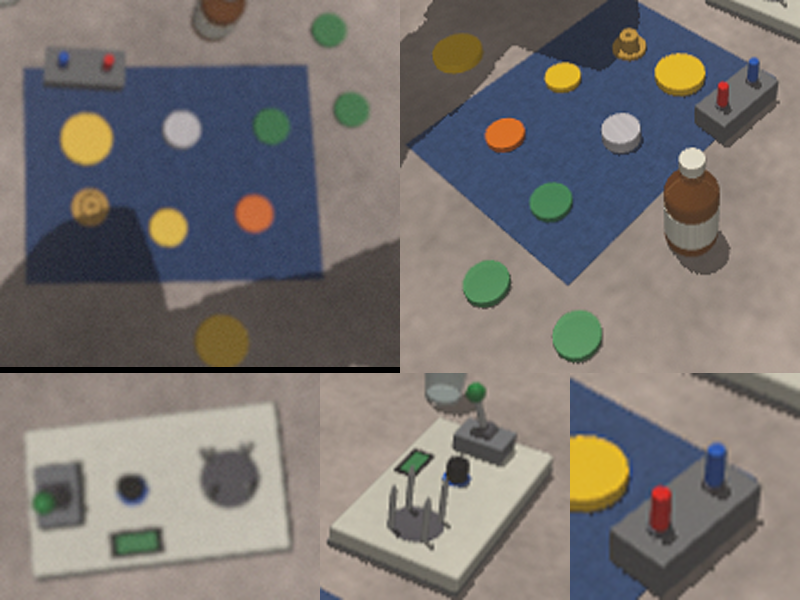

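The enlarged crop shows the cap boss-up in the shadow (top 305,228), with both probes upright in the stand.
- **Green look-alikes:** top-view pixels (387,191), (412,148) and (423,184). The robot's left is image left, so sample_c is (387,191).
- **Yellow look-alikes:** (303,197) at 410 px, (340,237) at 218 px and (364,288) at 448 px. The smallest, (340,237), is sample_a.
- **Orange:** only one, at (379,231), so that is sample_b.

```bash
cat > m.py <<'E'
from h import *
def cent(img,lo,hi,near,r=40,amin=6):
    hsv=cv2.cvtColor(img,cv2.COLOR_BGR2HSV); m=cv2.inRange(hsv,lo,hi)
    n,l,st,ce=cv2.connectedComponentsWithStats(m)
    k=[(i,np.hypot(*(ce[i]-near))) for i in range(1,n) if st[i][4]>=amin]
    k=[x for x in k if x[1]<r]
    if not k: return None,0
    i=min(k,key=lambda x:x[1])[0]; return ce[i],st[i][4]
COL={"a":((17,90,60),(32,255,255)),"b":((3,120,60),(16,255,255)),"c":((45,60,30),(88,255,255)),"cap":((8,80,40),(32,255,255)),"red":((0,120,60),(6,255,255)),"redb":((170,120,60),(180,255,255)),
"blue":((108,130,80),(125,255,255)),"puck":((0,0,110),(180,45,255)),"plate":((0,0,140),(180,60,255))}
E
python3 - <<'E'
from m import *
import pickle
C=pickle.load(open("c0.pkl","rb")); T,S=C["top"],C["scene"]
near={"a":((340,237),(209,257)),"b":((379,231),(177,289)),"c":((387,191),(203,326)),"cap":((305,228),(246,239)),"puck":((347,193),(242,287)),"red":((313,162),(297,266))}
for k,(a,b) in near.items():
    p,n=cent(T["img"],*COL[k],a,8); q,m=cent(S["img"],*COL[k],b,8)
    if p is None or q is None: print(k,p,q);continue
    X,e=two(T,p,S,q); print(k,p.round(1),n,q.round(1),m,"X",X.round(4),"gap",e.round(4))
hs=cv2.cvtColor(T["img"],cv2.COLOR_BGR2HSV); print("blue top",hs[158:166,290:298].tolist()[::2])
hs=cv2.cvtColor(S["img"],cv2.COLOR_BGR2HSV); print("blue sc",[hs[r,310:319].tolist() for r in (248,252,256)])
for nm,c,roi in (("top",T,(150,235,145,262)),("scene",S,(150,240,280,390))):
    m=cv2.inRange(cv2.cvtColor(c["img"],cv2.COLOR_BGR2HSV),(0,0,150) if nm=="top" else (15,0,140),(180,50,255))
    z=np.zeros_like(m); r=roi; z[r[0]:r[1],r[2]:r[3]]=m[r[0]:r[1],r[2]:r[3]]
    z=cv2.morphologyEx(z,cv2.MORPH_OPEN,np.ones((3,3)))
    cs=max(cv2.findContours(z,0,2)[0],key=cv2.contourArea); h=cv2.convexHull(cs)
    print(nm,cv2.contourArea(cs),cv2.minAreaRect(h), cv2.approxPolyDP(h,5,True)[:,0].tolist())
    w=np.array([onz(c,*p[0],.03)[:2] for p in h]); (cx,cy),(a,b),an=cv2.minAreaRect((w*1000).astype(np.float32)); print("  world rect",cx,cy,a,b,an)
E
```

```text
a [340.1 236.9] 234 [209.3 257.2] 269 X [ 0.4322 -0.2029  0.0039] gap 0.0008
b [378.9 230.6] 215 [177.4 288.8] 328 X [ 0.4495 -0.3208  0.0037] gap 0.0005
c [386.6 191.4] 212 [202.7 325.6] 409 X [ 0.5699 -0.352   0.0038] gap 0.0004
cap [305.  227.6] 217 [245.7 239.6] 247 X [ 0.4612 -0.0985  0.0059] gap 0.0003
puck [346.5 192.5] 244 [241.  285.3] 298 X [ 0.5651 -0.2261  0.0166] gap 0.0004
red [313.4 162. ] 20 [297.3 266.4] 71 X [ 0.6505 -0.1253  0.0549] gap 0.0001
blue top [[[158, 10, 105], [124, 31, 115], [115, 73, 126], [115, 103, 136], [114, 94, 128], [116, 51, 116], [144, 12, 103], [173, 9, 109]], [[120, 12, 106], [114, 89, 120], [112, 153, 147], [111, 164, 162], [111, 160, 159], [113, 124, 138], [122, 39, 118], [160, 7, 107]], [[135, 5, 95], [117, 70, 95], [113, 136, 116], [111, 160, 129], [112, 141, 123], [114, 87, 103], [138, 13, 99], [0, 7, 104]], [[158, 11, 90], [115, 43, 78], [115, 90, 79], [113, 106, 77], [113, 72, 82], [116, 22, 82], [8, 10, 99], [12, 12, 105]]]
blue sc [[[0, 15, 120], [7, 25, 133], [110, 175, 175], [110, 182, 178], [110, 179, 177], [110, 182, 174], [110, 1
[... 178 characters left out ...]
52]], [[15, 18, 115], [113, 123, 87], [112, 141, 92], [112, 134, 95], [112, 134, 97], [112, 137, 95], [111, 123, 87], [15, 17, 121], [12, 11, 116]]]
top 4765.0 ((197.76992797851562, 191.26025390625), (72.38662719726562, 105.0027847290039), 81.61675262451172) [[153, 177], [182, 157], [246, 166], [252, 219], [151, 234]]
  world rect 571.8672485351562 218.5086669921875 227.19253540039062 305.7812194824219 6.21557092666626
scene 1804.0 ((335.6384582519531, 194.10768127441406), (56.21940994262695, 79.89997863769531), 37.87498474121094) [[381, 179], [343, 230], [290, 209], [313, 184], [367, 175]]
  world rect 554.7251586914062 204.31787109375 169.08375549316406 291.7135314941406 6.0185418128967285
```

```bash
python3 - <<'E'
from m import *
import pickle
C=pickle.load(open("c0.pkl","rb")); T,S=C["top"],C["scene"]
hs=cv2.cvtColor(T["img"],cv2.COLOR_BGR2HSV); print([hs[r,c].tolist() for r,c in ((175,165),(215,165),(172,240),(215,240),(190,212),(165,170),(200,140),(230,220),(190,262))])
hs2=cv2.cvtColor(S["img"],cv2.COLOR_BGR2HSV); print([hs2[r,c].tolist() for r,c in ((195,360),(210,345),(180,335),(215,305),(200,385),(170,340),(225,370),(226,325))])
def quad(c,roi,lo,hi):
    m=cv2.inRange(cv2.cvtColor(c["img"],cv2.COLOR_BGR2HSV),lo,hi); z=np.zeros_like(m); r=roi
    z[r[0]:r[1],r[2]:r[3]]=m[r[0]:r[1],r[2]:r[3]]; z=cv2.morphologyEx(z,cv2.MORPH_OPEN,np.ones((5,5)))
    h=cv2.convexHull(max(cv2.findContours(z,0,2)[0],key=cv2.contourArea))
    print(cv2.approxPolyDP(h,4,True)[:,0].tolist())
    w=np.array([onz(c,*p[0],.03)[:2] for p in h]); (cx,cy),(a,b),an=cv2.minAreaRect((w*1000).astype(np.float32)); print("  rect",cx,cy,a,b,an)
for v in (175,185,195):
    quad(T,(160,238,145,262),(15,0,v),(60,60,255))
for v in (140,160): quad(S,(150,240,280,390),(18,0,v),(60,60,255))
# blue, black socket, green ball, nest disc
p,n=cent(T["img"],(108,60,70),(120,255,255),(294,162),8);q,m=cent(S["img"],(108,110,60),(116,255,255),(314,252),8); print("blue",p,n,q,m,two(T,p,S,q))
p,n=cent(T["img"],(0,0,0),(180,255,75),(194,198),8);q,m=cent(S["img"],(0,0,0),(180,255,60),(342,185),10); print("sock",p,n,q,m, p is not None and q is not None and two(T,p,S,q))
p,n=cent(T["img"],*COL["c"],(161,203),8);q,m=cent(S["img"],*COL["c"],(350,152),8); print("ball",p,n,q,m,two(T,p,S,q))
p,n=cent(T["img"],(0,0,0),(180,255,115),(231,195),10); print("nest",p,n,onz(T,*p,.03))
E
```

```text
[[16, 28, 157], [25, 23, 188], [21, 25, 193], [23, 23, 196], [22, 24, 190], [13, 35, 140], [8, 37, 137], [10, 33, 160], [10, 36, 155]]
[[25, 28, 197], [23, 30, 198], [23, 30, 195], [23, 30, 188], [14, 37, 152], [23, 28, 191], [12, 39, 151], [25, 26, 107]]
[[246, 167], [251, 219], [158, 229], [155, 177]]
  rect 551.9510498046875 207.3949737548828 164.46627807617188 283.5222473144531 5.9024248123168945
[[246, 167], [251, 218], [158, 228], [156, 178]]
  rect 551.7890014648438 206.6522979736328 161.65029907226562 280.3293762207031 6.000082492828369Traceback (most recent call last):
  File "<stdin>", line 13, in <module>
  File "<stdin>", line 9, in quad
ValueError: max() iterable argument is empty
```

```bash
python3 - <<'E'
from m import *
import pickle
C=pickle.load(open("c0.pkl","rb")); T,S=C["top"],C["scene"]
def hull(c,roi,lo,hi):
    m=cv2.inRange(cv2.cvtColor(c["img"],cv2.COLOR_BGR2HSV),lo,hi); z=np.zeros_like(m); r=roi
    z[r[0]:r[1],r[2]:r[3]]=m[r[0]:r[1],r[2]:r[3]]; z=cv2.morphologyEx(z,cv2.MORPH_OPEN,np.ones((3,3)))
    return cv2.convexHull(max(cv2.findContours(z,0,2)[0],key=cv2.contourArea))
def quad(c,*a):
    h=hull(c,*a); print(cv2.approxPolyDP(h,4,True)[:,0].tolist())
    w=np.array([onz(c,*p[0],.03)[:2] for p in h]); print("  rect",cv2.minAreaRect((w*1000).astype(np.float32)))
quad(T,(160,238,145,262),(15,0,168),(60,60,255))
for v in (140,160,175): quad(S,(150,240,280,390),(18,0,v),(60,60,255))
def rep(k,p,n,q,m): print(k,p,n,q,m,(two(T,p,S,q) if p is not None and q is not None else None))
rep("blue",*cent(T["img"],(108,60,70),(120,255,255),(294,162),8),*cent(S["img"],(108,110,60),(116,255,255),(314,252),8))
rep("sock",*cent(T["img"],(0,0,0),(180,255,75),(194,198),8),*cent(S["img"],(0,0,0),(180,255,60),(342,185),10))
rep("ball",*cent(T["img"],*COL["c"],(161,203),8),*cent(S["img"],*COL["c"],(350,152),8))
p,n=cent(T["img"],(0,0,0),(180,255,115),(231,195),10); print("nest",p,n,onz(T,*p,.03))
p,n=cent(S["img"],(0,0,0),(180,255,115),(325,206),10); print("nest",p,n,onz(S,*p,.03) if p is not None else 0)
for X in ((.5705,.1145),):
    pass
E
```

```text
[[246, 166], [252, 219], [157, 229], [155, 177]]
  rect ((552.2474365234375, 207.8626708984375), (165.58653259277344, 285.0022888183594), 5.940579891204834)
[[381, 179], [343, 230], [291, 210], [313, 185], [367, 175]]
  rect ((556.087158203125, 203.59349060058594), (166.5266571044922, 289.9871826171875), 6.0185418128967285)
[[381, 179], [342, 230], [291, 209], [313, 185], [367, 175]]
  rect ((555.5974731445312, 204.29452514648438), (165.6862335205078, 288.67999267578125), 5.944780349731445)
[[380, 178], [343, 229], [291, 209], [313, 185], [367, 175]]
  rect ((555.152587890625, 204.75534057617188), (164.919921875, 287.3699951171875), 6.061100959777832)
blue [292.93333333 160.93333333] 30 [313.85245902 252.7704918 ] 61 (array([ 0.65458542, -0.0647335 ,  0.0546107 ]), np.float64(0.0007024276014999866))
sock [193.86666667 197.43333333] 60 [342.37974684 185.4556962 ] 79 (array([0.55099916, 0.23136451, 0.04086972]), np.float64(0.0008186914880887247))
ball [161.16 203.24] 50 [349.9  152.52] 50 (array([0.5213292 , 0.30918008, 0.10753712]), np.float64(0.00047842660372554764))
nest [230.66124661 193.5203252 ] 369 [0.56347661 0.12286834 0.03      ]
nest None 0 0
```

Emit:
{"api": "servo_tool", "payload": {
  "motion": [
    [[2.96,1.79,-0.5],[0,0,-0.0145]],
    [[2.96,1.79,-0.5],[0,0,-0.0145]],
    [[2.96,1.79,-0.5],[0,0,-0.0145]],
    [[2.96,1.79,-0.5],[0,0,-0.0145]],
    [[2.96,1.79,-0.5],[0,0,-0.0145]],
    [[2.96,1.79,-0.5],[0,0,-0.0145]],
    [[2.96,1.79,-0.5],[0,0,-0.0145]],
    [[2.96,1.79,-0.5],[0,0,-0.0145]],
    [[2.96,1.79,-0.5],[0,0,-0.0145]],
    [[2.96,1.79,-0.5],[0,0,-0.0145]],
    [[2.96,1.79,-0.5],[0,0,-0.0145]],
    [[2.96,1.79,-0.5],[0,0,-0.0145]],
    [[2.96,1.79,-0.5],[0,0,-0.0145]],
    [[2.96,1.79,-0.5],[0,0,-0.0145]],
    [[0,0,0],[0,0,0]]
  ],
  "hand": 1,
  "newtons": 30
}}

```text
t: 1.6
tool_pos: [0.5671, -0.2237, 0.1596]
ee_rot: [-0.001, 0.999, 0.053, -0.001]
contact_force: [-0.2, 0.4, -0.4]
finger_gap: 0.0854
grip_force: 0.0
```

Emit:
{"api": "servo_tool", "payload": {
  "motion": [
    [[0,0,-2],[0,0,0]],
    [[0,0,-2],[0,0,0]],
    [[0,0,-2],[0,0,0]],
    [[0,0,-2],[0,0,0]],
    [[0,0,-2],[0,0,0]],
    [[0,0,-2],[0,0,0]],
    [[0,0,-2],[0,0,0]],
    [[0,0,-0.8],[0,0,0]],
    [[0,0,-0.4],[0,0,0]],
    [[0,0,0],[0,0,0]],
    [[0,0,0],[0,0,0]]
  ]
}}

```text
t: 2.7
tool_pos: [0.5654, -0.2264, 0.0102]
ee_rot: [0.0, 0.999, 0.051, 0.001]
contact_force: [-0.8, 0.2, 0.8]
finger_gap: 0.0853
grip_force: 0.0
```

Emit:
{"api": "servo_tool", "payload": {
  "motion": [
    [[0,0,0],[0,0,0]],
    [[0,0,0],[0,0,0]],
    [[0,0,0],[0,0,0]],
    [[0,0,0],[0,0,0]],
    [[0,0,0],[0,0,0]],
    [[0,0,0],[0,0,0]],
    [[0,0,0],[0,0,0]]
  ],
  "hand": -1
}}

```text
t: 3.4
tool_pos: [0.5652, -0.2263, 0.01]
ee_rot: [0.0, 0.999, 0.051, 0.0]
contact_force: [-2.7, 1.0, 7.4]
finger_gap: 0.0483
grip_force: 29.8
```

Emit:
{"api": "servo_tool", "payload": {
  "motion": [
    [[0,0,0],[0,0,0]],
    [[0,0,0],[0,0,0]],
    [[0,0,0],[0,0,0]],
    [[0,0,0],[0,0,0]],
    [[0,0,0],[0,0,0.1428]],
    [[0,0,0],[0,0,0.1428]],
    [[0,0,0],[0,0,0.1428]],
    [[0,0,0],[0,0,0.1428]],
    [[0,0,0],[0,0,0.1428]],
    [[0,0,0],[0,0,0.1428]],
    [[0,0,0],[0,0,0.1428]],
    [[0,0,0],[0,0,0.1428]],
    [[0,0,0],[0,0,0.1428]],
    [[0,0,0],[0,0,0.1428]],
    [[0,0,0],[0,0,0.1428]],
    [[0,0,-0.2],[0,0,0]],
    [[0,0,0],[0,0,0]]
  ],
  "hand": 1
}}

```text
t: 5.1
tool_pos: [0.5647, -0.2261, 0.007]
ee_rot: [-0.0, 0.671, 0.741, -0.0]
contact_force: [-0.1, -0.0, -0.3]
finger_gap: 0.0856
grip_force: 0.0
```

Emit:
{"api": "servo_tool", "payload": {
  "motion": [
    [[0,0,0],[0,0,0]],
    [[0,0,0],[0,0,0]],
    [[0,0,0],[0,0,0]],
    [[0,0,0],[0,0,0]],
    [[0,0,0],[0,0,0]],
    [[0,0,0],[0,0,0]],
    [[0,0,0],[0,0,0]]
  ],
  "hand": -1,
  "newtons": 40
}}

```text
t: 5.8
tool_pos: [0.565, -0.2262, 0.0077]
ee_rot: [0.0, 0.67, 0.742, 0.0]
contact_force: [-1.5, 1.3, 6.4]
finger_gap: 0.0478
grip_force: 40.3
```

```bash
python3 - <<'E'
from m import *
s=arm.get_state(); print(s["tool_pos"],s["ee_rot"],s["joint_positions"].round(3))
S=cam("scene"); p=proj(S,[.5651,-.2262,.01]); print(p, proj(cam("top"),[.5651,-.2262,.01]))
for X in ([.565,-.22,.0],[.5624,.122,.03]): pass
T=cam("top")
a=np.vstack([cv2.resize(S["img"][230:345,150:310],(640,300)),cv2.resize(T["img"][130:245,270:430],(640,300))]); cv2.imwrite("pics/g1.png",a[:, :])
E
```

```text
[ 0.56500248 -0.22622833  0.00773057] [1.70146759e-04 6.70224593e-01 7.42158314e-01 5.18402829e-05] [-0.381  0.562 -0.107  0.902 -0.     1.088]
[241.06950866 287.25373852] [346.10978597 192.94317751]
```

View pics/g1.png

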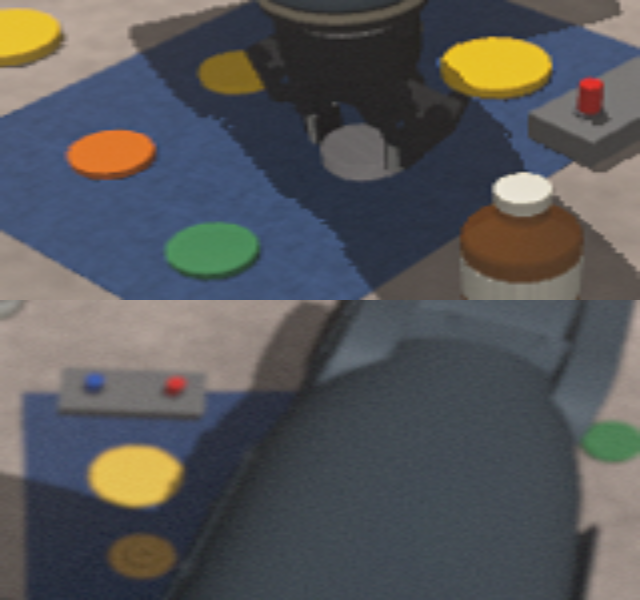

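Emit:
{"api": "servo_tool", "payload": {
  "motion": [
    [[0,0,2.5],[0,0,0]],
    [[0,0,2.5],[0,0,0]],
    [[0,0,2.5],[0,0,0]],
    [[0,0,2.5],[0,0,0]],
    [[0,0,2.5],[0,0,0]],
    [[-0.02,2.9,0],[0,0,0]],
    [[-0.02,2.9,0],[0,0,0]],
    [[-0.02,2.9,0],[0,0,0]],
    [[-0.02,2.9,0],[0,0,0]],
    [[-0.02,2.9,0],[0,0,0]],
    [[-0.02,2.9,0],[0,0,0]],
    [[-0.02,2.9,0],[0,0,0]],
    [[-0.02,2.9,0],[0,0,0]],
    [[-0.02,2.9,0],[0,0,0]],
    [[-0.02,2.9,0],[0,0,0]],
    [[-0.02,2.9,0],[0,0,0]],
    [[-0.02,2.9,0],[0,0,0]],
    [[0,0,0],[0,0,0]],
    [[0,0,0],[0,0,0]]
  ]
}}

```text
t: 7.85
tool_pos: [0.5624, 0.1222, 0.1322]
ee_rot: [-0.0, 0.67, 0.743, -0.0]
contact_force: [0.4, -0.1, -1.5]
finger_gap: 0.0481
grip_force: 41.9
```

```bash
python3 - <<'E'
from m import *
s=arm.get_state(); print(s["tool_pos"],s["ee_rot"],s["finger_gap"],s["contact_force"])
S=cam("scene"); cv2.imwrite("pics/n1.png",cv2.resize(S["img"][100:250,260:420],(640,600),interpolation=cv2.INTER_CUBIC))
th=.104;c,sn=np.cos(th),np.sin(th)
for a in(-1,1):
  for b in(-1,1):
    x,y=21.9e-3*a,21.9e-3*b
    p=proj(S,[.5624+c*x-sn*y,.122+sn*x+c*y,.093]); print(a,b,p.round(1),((p-[260,100])*4).round())
E
```

```text
[0.56235585 0.12218743 0.13220005] [-1.21286526e-05  6.69626803e-01  7.42697734e-01 -1.45511884e-04] 0.0481388054069799 [ 0.3936106  -0.13049428 -1.477053  ]
-1 -1 [315.6 190.8] [223. 363.]
-1 1 [323.3 183. ] [253. 332.]
1 -1 [330.1 196.2] [280. 385.]
1 1 [337.4 188.2] [310. 353.]
```

View pics/n1.png

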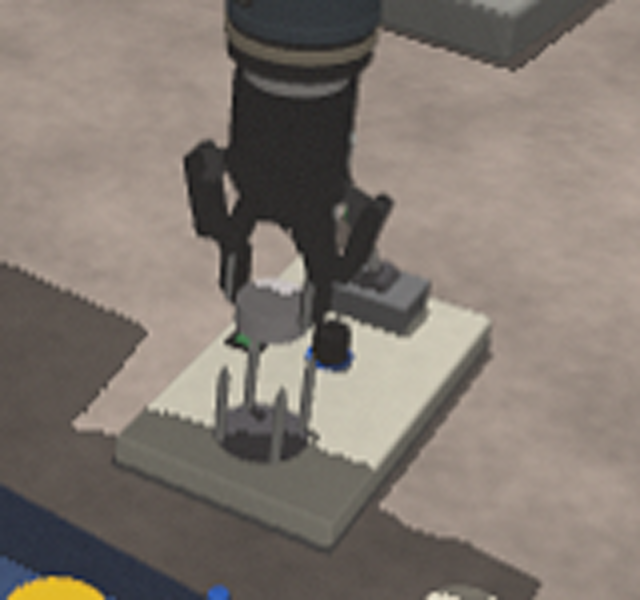

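Emit:
{"api": "servo_tool", "payload": {
  "motion": [
    [[0,0,-2],[0,0,0]],
    [[0,0,-1],[0,0,0]],
    [[0,0,-0.4],[0,0,0]],
    [[0,0,-0.4],[0,0,0]],
    [[0,0,-0.4],[0,0,0]],
    [[0,0,-0.4],[0,0,0]],
    [[0,0,-0.4],[0,0,0]],
    [[0,0,0],[0,0,0]],
    [[0,0,0],[0,0,0]]
  ]
}}

```text
t: 8.8
tool_pos: [0.5625, 0.1219, 0.0824]
ee_rot: [-0.0, 0.67, 0.743, -0.0]
contact_force: [-0.6, -0.1, -1.7]
finger_gap: 0.048
grip_force: 41.9
```

Emit:
{"api": "servo_tool", "payload": {
  "motion": [
    [[0,0,-0.8],[0,0,0]],
    [[0,0,-0.8],[0,0,0]],
    [[0,0,-0.8],[0,0,0]],
    [[0,0,-0.8],[0,0,0]],
    [[0,0,-0.6],[0,0,0]],
    [[0,0,-0.4],[0,0,0]],
    [[0,0,-0.2],[0,0,0]],
    [[0,0,0],[0,0,0]],
    [[0,0,0],[0,0,0]]
  ]
}}

```text
t: 9.7
tool_pos: [0.5627, 0.1219, 0.0385]
ee_rot: [0.0, 0.67, 0.743, 0.0]
contact_force: [0.1, 0.4, -1.0]
finger_gap: 0.0479
grip_force: 41.9
```

Emit:
{"api": "servo_tool", "payload": {
  "motion": [
    [[0,0,-0.05],[0,0,0]],
    [[0,0,0],[0,0,0]],
    [[0,0,0],[0,0,0]],
    [[0,0,0],[0,0,0]],
    [[0,0,2],[0,0,0]],
    [[0,0,2.5],[0,0,0]],
    [[0,0,2.5],[0,0,0]],
    [[0,0,2.5],[0,0,0]],
    [[0,0,2],[0,0,0]],
    [[-1.5,-3.5,0],[0,0,0]],
    [[-1.5,-3.5,0],[0,0,0]],
    [[-1.5,-3.5,0],[0,0,0]]
  ],
  "hand": 0.6
}}

```text
t: 10.9
tool_pos: [0.5169, 0.0159, 0.1529]
ee_rot: [0.0, 0.67, 0.743, 0.0]
contact_force: [0.5, -0.2, -0.2]
finger_gap: 0.0685
grip_force: 0.0
```

```bash
cat > look.py <<'E'
from m import *
import sys
near={"a":((340,237),(209,257)),"b":((379,231),(177,289)),"c":((387,191),(203,326)),"cap":((305,228),(246,239)),"red":((313,162),(297,266))}
T,S=cam("top"),cam("scene")
s=arm.get_state(); print(s["t"],s["tool_pos"].round(4),s["finger_gap"].round(4))
for k in sys.argv[1:]:
    a,b=near[k]; p,n=cent(T["img"],*COL[k],a,14); q,m=cent(S["img"],*COL[k],b,14)
    print(k,p,n,q,m, two(T,p,S,q) if p is not None and q is not None else "")
E
python3 - <<'E'
import runpy,sys
sys.argv=["x","a","b","c","cap","red"]; g=runpy.run_path("look.py")
import cv2
cv2.imwrite("pics/n2.png",cv2.resize(g["S"]["img"][140:230,285:390],(700,600),interpolation=cv2.INTER_CUBIC))
E
```

```text
Traceback (most recent call last):
  File "look.py", line 5, in <module>
    s=arm.get_state(); print(s["t"],s["tool_pos"].round(4),s["finger_gap"].round(4))
                                                           ^^^^^^^^^^^^^^^^^^^^^
AttributeError: 'float' object has no attribute 'round'
```

```bash
sed -i 's/s\["finger_gap"\].round(4)/s["finger_gap"]/' look.py
python3 - <<'E'
import runpy,sys
sys.argv=["x","a","b","c","cap","red"]; g=runpy.run_path("look.py")
import cv2
cv2.imwrite("pics/n2.png",cv2.resize(g["S"]["img"][140:230,285:390],(700,600),interpolation=cv2.INTER_CUBIC))
E
```

```text
11.1 [0.5175 0.0163 0.1531] 0.06808312716702092
a [340.12393162 236.91880342] 234 [209.27985075 257.19029851] 268 (array([ 0.4321743 , -0.20294229,  0.00379264]), np.float64(0.0007188392888187963))
b [387.07373272 227.82949309] 217 [170.91988131 297.08308605] 337 (array([ 0.45735065, -0.34619439,  0.0040306 ]), np.float64(0.0002717969907516211))
c [386.58293839 191.39336493] 211 [202.67639903 325.62530414] 411 (array([ 0.56991106, -0.35202886,  0.00377195]), np.float64(0.0004443785154457707))
cap [310.66666667 226.75      ] 36 [245.64489796 239.78367347] 245 (array([ 0.46591578, -0.11073348,  0.01642438]), np.float64(0.011025861613571731))
red [313.4  162.05] 20 [297.31081081 266.17567568] 74 (array([ 0.65030199, -0.12521949,  0.05557696]), np.float64(5.49217956868815e-05))
```

View pics/n2.png

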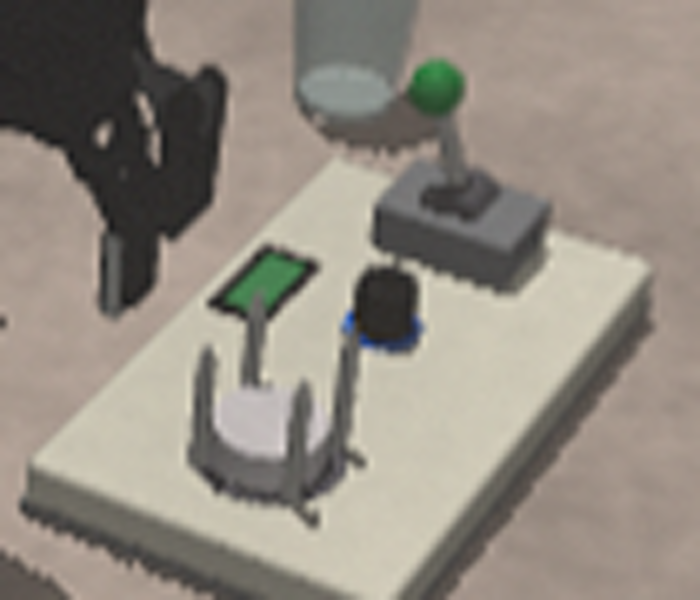

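Emit:
{"api": "servo_tool", "payload": {
  "motion": [
    [[-1.06,-2.74,0],[0,0,0]],
    [[-1.06,-2.74,0],[0,0,0]],
    [[-1.06,-2.74,0],[0,0,0]],
    [[-1.07,-2.74,0],[0,0,0]],
    [[-1.07,-2.74,0],[0,0,0]],
    [[-1.07,-2.74,0],[0,0,0]],
    [[-1.07,-2.74,-1],[0,0,0]],
    [[-1.07,-2.74,-1.5],[0,0,0]],
    [[0,0,-2],[0,0,0]],
    [[0,0,-2],[0,0,0]],
    [[0,0,-2],[0,0,0]],
    [[0,0,-2],[0,0,0]],
    [[0,0,-1.9],[0,0,0]],
    [[0,0,-1],[0,0,0]],
    [[0,0,-0.6],[0,0,0]],
    [[0,0,-0.5],[0,0,0]],
    [[0,0,-0.4],[0,0,0]],
    [[0,0,0],[0,0,0]],
    [[0,0,0],[0,0,0]]
  ]
}}

```text
t: 13.0
tool_pos: [0.4325, -0.2025, 0.0042]
ee_rot: [0.0, 0.67, 0.742, 0.0]
contact_force: [0.3, 0.7, -0.8]
finger_gap: 0.0682
grip_force: 0.0
```

Emit:
{"api": "servo_tool", "payload": {
  "motion": [
    [[0,0,0],[0,0,0]],
    [[0,0,0],[0,0,0]],
    [[0,0,0],[0,0,0]],
    [[0,0,0],[0,0,0]],
    [[0,0,0],[0,0,0]]
  ],
  "hand": -1
}}

```text
t: 13.5
tool_pos: [0.4325, -0.2026, 0.0046]
ee_rot: [0.0, 0.67, 0.742, 0.0]
contact_force: [-4.7, 1.7, 13.2]
finger_gap: 0.0467
grip_force: 38.9
```

Emit:
{"api": "servo_tool", "payload": {
  "motion": [
    [[0,0,1.5],[0,0,0]],
    [[0,0,2.5],[0,0,0]],
    [[0,0,2.5],[0,0,0]],
    [[0,0,2.5],[0,0,0]],
    [[0,0,2],[0,0,0]],
    [[1.08,2.7,0],[0,0,0]],
    [[1.08,2.7,0],[0,0,0]],
    [[1.08,2.7,0],[0,0,0]],
    [[1.08,2.7,0],[0,0,0]],
    [[1.08,2.7,0],[0,0,0]],
    [[1.08,2.7,0],[0,0,0]],
    [[1.08,2.7,0],[0,0,0]],
    [[1.08,2.7,0],[0,0,0]],
    [[1.08,2.7,0],[0,0,0]],
    [[1.08,2.7,0],[0,0,0]],
    [[1.08,2.7,0],[0,0,0]],
    [[1.12,2.75,0],[0,0,0]],
    [[0,0,0],[0,0,0]],
    [[0,0,0],[0,0,0]]
  ]
}}

```text
t: 15.4
tool_pos: [0.5621, 0.1224, 0.1137]
ee_rot: [-0.0, 0.669, 0.743, -0.0]
contact_force: [-0.4, -0.3, -0.4]
finger_gap: 0.0468
grip_force: 41.1
```

Emit:
{"api": "servo_tool", "payload": {
  "motion": [
    [[0.02,-0.03,-1],[0,0,0]],
    [[0,0,-0.6],[0,0,0]],
    [[0,0,-0.4],[0,0,0]],
    [[0,0,-0.4],[0,0,0]],
    [[0,0,-0.4],[0,0,0]],
    [[0,0,-0.5],[0,0,0]],
    [[0,0,-0.6],[0,0,0]],
    [[0,0,-0.8],[0,0,0]],
    [[0,0,-0.6],[0,0,0]],
    [[0,0,-0.4],[0,0,0]],
    [[0,0,-0.1],[0,0,0]],
    [[0,0,0],[0,0,0]],
    [[0,0,0],[0,0,0]]
  ]
}}

```text
t: 16.7
tool_pos: [0.5626, 0.1219, 0.0561]
ee_rot: [0.0, 0.67, 0.743, 0.0]
contact_force: [-0.6, 0.2, 0.3]
finger_gap: 0.0467
grip_force: 41.1
```

Emit:
{"api": "servo_tool", "payload": {
  "motion": [
    [[0,0,-0.1],[0,0,0]],
    [[0,0,0],[0,0,0]],
    [[0,0,0],[0,0,0]],
    [[0,0,1],[0,0,0]],
    [[0,0,2.5],[0,0,0]],
    [[0,0,2.5],[0,0,0]],
    [[0,0,2],[0,0,0]],
    [[-1.05,-4,0],[0,0,0]],
    [[-1.05,-4,0],[0,0,0]],
    [[-1.05,-4,0],[0,0,0]],
    [[-1.05,-4,0],[0,0,0]],
    [[-1.05,-4,0],[0,0,0]],
    [[-1.05,-4,0],[0,0,0]],
    [[0,0,0],[0,0,0]]
  ],
  "hand": 0.6
}}

```text
t: 18.1
tool_pos: [0.4984, -0.122, 0.1357]
ee_rot: [0.001, 0.671, 0.741, -0.0]
contact_force: [0.6, 0.9, 0.7]
finger_gap: 0.0686
grip_force: 0.0
```

```bash
python3 - <<'E'
import runpy,sys
sys.argv=["x","b","c","red"]; g=runpy.run_path("look.py")
import cv2
cv2.imwrite("pics/n3.png",cv2.resize(g["S"]["img"][140:230,285:390],(700,600),interpolation=cv2.INTER_CUBIC))
E
```

```text
18.2 [ 0.4994 -0.1189  0.1355] 0.06833928255399781
b [387.03669725 227.83944954] 218 [170.91691395 297.08605341] 337 (array([ 0.45731066, -0.34613832,  0.00393858]), np.float64(0.00019206380530013207))
c [389.58823529 191.96638655] 119 [202.70243902 325.61219512] 410 (array([ 0.56963288, -0.35669005,  0.00802763]), np.float64(0.008756347341201544))
red None 0 [297.29411765 266.69117647] 68
```

View pics/n3.png

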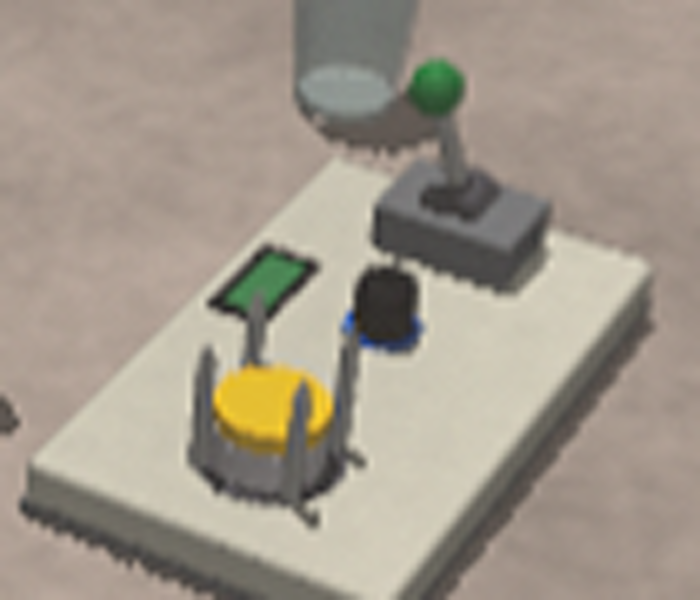

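Emit:
{"api": "servo_tool", "payload": {
  "motion": [
    [[-0.53,-2.85,0],[0,0,0]],
    [[-0.53,-2.85,0],[0,0,0]],
    [[-0.53,-2.85,0],[0,0,0]],
    [[-0.53,-2.85,0],[0,0,0]],
    [[-0.53,-2.85,0],[0,0,0]],
    [[-0.53,-2.85,0],[0,0,0]],
    [[-0.53,-2.85,-1],[0,0,0]],
    [[-0.52,-2.85,-1.5],[0,0,0]],
    [[0,0,-2],[0,0,0]],
    [[0,0,-2],[0,0,0]],
    [[0,0,-2],[0,0,0]],
    [[0,0,-2],[0,0,0]],
    [[0,0,-1.2],[0,0,0]],
    [[0,0,-0.6],[0,0,0]],
    [[0,0,-0.5],[0,0,0]],
    [[0,0,-0.4],[0,0,0]],
    [[0,0,0],[0,0,0]],
    [[0,0,0],[0,0,0]]
  ]
}}

```text
t: 20.0
tool_pos: [0.4574, -0.3464, 0.0033]
ee_rot: [0.0, 0.67, 0.742, 0.0]
contact_force: [-0.1, 0.3, 0.2]
finger_gap: 0.0684
grip_force: 0.0
```

Emit:
{"api": "servo_tool", "payload": {
  "motion": [
    [[0,0,0],[0,0,0]],
    [[0,0,0],[0,0,0]],
    [[0,0,0],[0,0,0]],
    [[0,0,0],[0,0,0]],
    [[0,0,0],[0,0,0]]
  ],
  "hand": -1
}}

```text
t: 20.5
tool_pos: [0.4573, -0.3464, 0.0037]
ee_rot: [0.0, 0.67, 0.742, 0.0]
contact_force: [-2.9, 2.1, 10.8]
finger_gap: 0.0474
grip_force: 39.3
```

Emit:
{"api": "servo_tool", "payload": {
  "motion": [
    [[0,0,1.5],[0,0,0]],
    [[0,0,2.5],[0,0,0]],
    [[0,0,2.5],[0,0,0]],
    [[0,0,2.5],[0,0,0]],
    [[0,0,2.5],[0,0,0]],
    [[0.75,3.35,0],[0,0,0]],
    [[0.75,3.35,0],[0,0,0]],
    [[0.75,3.35,0],[0,0,0]],
    [[0.75,3.35,0],[0,0,0]],
    [[0.75,3.35,0],[0,0,0]],
    [[0.75,3.35,0],[0,0,0]],
    [[0.75,3.35,0],[0,0,0]],
    [[0.75,3.35,0],[0,0,0]],
    [[0.75,3.35,0],[0,0,0]],
    [[0.75,3.35,0],[0,0,0]],
    [[0.75,3.35,0],[0,0,0]],
    [[0.75,3.35,0],[0,0,0]],
    [[0.75,3.35,0],[0,0,0]],
    [[0.77,3.28,0],[0,0,0]],
    [[0,0,0],[0,0,0]]
  ]
}}

```text
t: 22.5
tool_pos: [0.5629, 0.1255, 0.1178]
ee_rot: [-0.0, 0.669, 0.744, 0.001]
contact_force: [-0.8, -0.4, 0.2]
finger_gap: 0.0471
grip_force: 41.2
```

Emit:
{"api": "servo_tool", "payload": {
  "motion": [
    [[0,0,0],[0,0,0]],
    [[0,0,0],[0,0,0]]
  ]
}}

```text
t: 22.7
tool_pos: [0.5621, 0.1214, 0.1179]
ee_rot: [0.0, 0.67, 0.742, -0.0]
contact_force: [0.2, -0.0, 0.4]
finger_gap: 0.0472
grip_force: 41.2
```

Emit:
{"api": "servo_tool", "payload": {
  "motion": [
    [[0.04,0.05,-1.2],[0,0,0]],
    [[0,0,-0.6],[0,0,0]],
    [[0,0,-0.4],[0,0,0]],
    [[0,0,-0.4],[0,0,0]],
    [[0,0,-0.4],[0,0,0]],
    [[0,0,-0.5],[0,0,0]],
    [[0,0,-0.6],[0,0,0]],
    [[0,0,-0.6],[0,0,0]],
    [[0,0,-0.4],[0,0,0]],
    [[0,0,-0.2],[0,0,0]],
    [[0,0,0],[0,0,0]],
    [[0,0,0],[0,0,0]]
  ]
}}

```text
t: 23.9
tool_pos: [0.5628, 0.1226, 0.065]
ee_rot: [0.0, 0.67, 0.742, 0.0]
contact_force: [0.4, -0.2, -0.2]
finger_gap: 0.047
grip_force: 41.2
```

Emit:
{"api": "servo_tool", "payload": {
  "motion": [
    [[0,0,-0.1],[0,0,0]],
    [[0,0,0],[0,0,0]],
    [[0,0,0],[0,0,0]],
    [[0,0,1],[0,0,0]],
    [[0,0,2.5],[0,0,0]],
    [[0,0,2.5],[0,0,0]],
    [[0,0,1],[0,0,0]],
    [[0.06,-4,0],[0,0,0]],
    [[0.06,-4,0],[0,0,0]],
    [[0.06,-4,0],[0,0,0]],
    [[0.06,-4,0],[0,0,0]],
    [[0.06,-4,0],[0,0,0]],
    [[0.06,-4,0],[0,0,0]],
    [[0.06,-4,0],[0,0,0]],
    [[0.06,-4,0],[0,0,0]],
    [[0.06,-4,0],[0,0,0]],
    [[0.06,-4,0],[0,0,0]],
    [[0.06,-4,0],[0,0,0]],
    [[0.05,-3.45,0],[0,0,0]],
    [[0,0,0],[0,0,0]]
  ],
  "hand": 0.6
}}

```text
t: 25.9
tool_pos: [0.569, -0.3558, 0.133]
ee_rot: [0.0, 0.671, 0.741, -0.0]
contact_force: [-0.0, 0.3, -0.3]
finger_gap: 0.0686
grip_force: 0.0
```

```bash
python3 look.py c cap red; python3 - <<'E'
from m import *
S=cam("scene"); 
for k in("a","b"):print(k,cent(S["img"],*COL[k],(326,200),20), [proj(S,[.5624,.122,z]).round(1) for z in(.055,.065)])
E
```

```text
26.0 [ 0.5695 -0.3524  0.1333] 0.06828252164275149
c [384.32317073 190.04878049] 164 [202.59722222 325.64583333] 432 (array([ 0.57196681, -0.34878986,  0.00283444]), np.float64(0.007632998822721485))
cap [306.77884615 224.75      ] 104 [245.62195122 239.81300813] 246 (array([ 0.46810326, -0.10411825,  0.0137627 ]), np.float64(0.001595351013823089))
red [313.4  162.05] 20 [297.29577465 266.43661972] 71 (array([ 0.65045302, -0.12532857,  0.05491111]), np.float64(0.00018684921319433293))
a (array([321.375, 204.375]), np.int32(40)) [array([325.5, 200.5]), array([325.7, 197.7])]
b (array([325.84971098, 197.63583815]), np.int32(173)) [array([325.5, 200.5]), array([325.7, 197.7])]
```

Emit:
{"api": "servo_tool", "payload": {
  "motion": [
    [[0.03,0,-2],[0,0,0]],
    [[0,0.05,-2.5],[0,0,0]],
    [[0,0,-2.5],[0,0,0]],
    [[0,0,-2.5],[0,0,0]],
    [[0,0,-2],[0,0,0]],
    [[0,0,-0.7],[0,0,0]],
    [[0,0,-0.5],[0,0,0]],
    [[0,0,-0.3],[0,0,0]],
    [[0,0,0],[0,0,0]],
    [[0,0,0],[0,0,0]]
  ]
}}

```text
t: 27.05
tool_pos: [0.5705, -0.3516, 0.0046]
ee_rot: [0.001, 0.67, 0.743, 0.0]
contact_force: [-0.4, -0.2, -0.1]
finger_gap: 0.0686
grip_force: 0.0
```

Emit:
{"api": "servo_tool", "payload": {
  "motion": [
    [[0,0,0],[0,0,0]],
    [[0,0,0],[0,0,0]],
    [[0,0,0],[0,0,0]],
    [[0,0,0],[0,0,0]],
    [[0,0,0],[0,0,0]]
  ],
  "hand": -1
}}

```text
t: 27.55
tool_pos: [0.5704, -0.3516, 0.0049]
ee_rot: [0.001, 0.67, 0.742, 0.0]
contact_force: [-2.5, 1.7, 9.5]
finger_gap: 0.0465
grip_force: 39.4
```

Emit:
{"api": "servo_tool", "payload": {
  "motion": [
    [[0,0,1.5],[0,0,0]],
    [[0,0,2.5],[0,0,0]],
    [[0,0,3],[0,0,0]],
    [[0,0,3],[0,0,0]],
    [[0,0,2],[0,0,0]],
    [[-0.05,3.38,0],[0,0,0]],
    [[-0.05,3.38,0],[0,0,0]],
    [[-0.05,3.38,0],[0,0,0]],
    [[-0.05,3.38,0],[0,0,0]],
    [[-0.05,3.38,0],[0,0,0]],
    [[-0.05,3.38,0],[0,0,0]],
    [[-0.05,3.38,0],[0,0,0]],
    [[-0.06,3.38,0],[0,0,0]],
    [[-0.06,3.38,0],[0,0,0]],
    [[-0.06,3.38,0],[0,0,0]],
    [[-0.06,3.38,0],[0,0,0]],
    [[-0.06,3.38,0],[0,0,0]],
    [[-0.06,3.38,0],[0,0,0]],
    [[-0.06,3.38,0],[0,0,0]],
    [[0,0,0],[0,0,0]]
  ]
}}

```text
t: 29.55
tool_pos: [0.5623, 0.1253, 0.1241]
ee_rot: [-0.0, 0.669, 0.744, 0.001]
contact_force: [-0.2, -1.3, -0.5]
finger_gap: 0.0468
grip_force: 41.1
```

Emit:
{"api": "servo_tool", "payload": {
  "motion": [
    [[0,0,0],[0,0,0]],
    [[0,0,0],[0,0,0]]
  ]
}}

```text
t: 29.75
tool_pos: [0.5625, 0.1211, 0.1239]
ee_rot: [0.0, 0.67, 0.742, -0.0]
contact_force: [-0.2, 0.3, -1.0]
finger_gap: 0.0467
grip_force: 41.1
```

Emit:
{"api": "servo_tool", "payload": {
  "motion": [
    [[0,0.08,-1.2],[0,0,0]],
    [[0,0,-0.8],[0,0,0]],
    [[0,0,-0.4],[0,0,0]],
    [[0,0,-0.4],[0,0,0]],
    [[0,0,-0.4],[0,0,0]],
    [[0,0,-0.4],[0,0,0]],
    [[0,0,-0.5],[0,0,0]],
    [[0,0,-0.5],[0,0,0]],
    [[0,0,-0.2],[0,0,0]],
    [[0,0,0],[0,0,0]],
    [[0,0,0],[0,0,0]]
  ]
}}

```text
t: 30.85
tool_pos: [0.5625, 0.1226, 0.0759]
ee_rot: [0.0, 0.67, 0.742, 0.0]
contact_force: [-1.0, -0.1, -0.5]
finger_gap: 0.0468
grip_force: 41.1
```

Emit:
{"api": "servo_tool", "payload": {
  "motion": [
    [[0,0,-0.1],[0,0,0]],
    [[0,0,0],[0,0,0]],
    [[0,0,0],[0,0,0]],
    [[0,0,1],[0,0,0]],
    [[0,0,2.5],[0,0,0]],
    [[0,0,2.5],[0,0,0]],
    [[0,0,0],[0,0,0]]
  ],
  "hand": 0.6
}}

```text
t: 31.55
tool_pos: [0.5642, 0.123, 0.1388]
ee_rot: [0.002, 0.67, 0.742, 0.002]
contact_force: [0.8, -0.4, -0.2]
finger_gap: 0.0681
grip_force: 0.0
```

```bash
python3 - <<'E'
import runpy,sys,pickle
sys.argv=["x","cap","red"]; g=runpy.run_path("look.py")
from m import *
C=pickle.load(open("c0.pkl","rb")); T,S=g["T"],g["S"]
for z in (.004,.008,.012): print(z,onz(C["top"],305.0,227.6,z).round(4),onz(S,245.65,239.75,z).round(4))
a=cv2.resize(T["img"][212:244,285:327],(400,300),interpolation=cv2.INTER_CUBIC)
b=cv2.resize(S["img"][222:254,224:266],(400,300),interpolation=cv2.INTER_CUBIC)
c=cv2.resize(S["img"][170:232,290:370],(400,300),interpolation=cv2.INTER_CUBIC)
d=cv2.resize(C["top"]["img"][212:244,285:327],(400,300),interpolation=cv2.INTER_CUBIC)
cv2.imwrite("pics/cap.png",np.vstack([np.hstack([a,b]),np.hstack([d,c])]))
E
```

```text
31.65 [0.5629 0.1227 0.1356] 0.06853206082511294
cap [305.         227.77625571] 219 [245.69354839 239.53629032] 248 (array([ 0.46089467, -0.09828079,  0.0059564 ]), np.float64(0.0007237350941805733))
red [313.36842105 161.94736842] 19 [297.31944444 266.34722222] 72 (array([ 0.65058554, -0.12527511,  0.05528095]), np.float64(0.0003840865392926528))
0.004 [ 0.4614 -0.0987  0.004 ] [ 0.4601 -0.0972  0.004 ]
0.008 [ 0.4609 -0.0984  0.008 ] [ 0.4631 -0.1002  0.008 ]
0.012 [ 0.4604 -0.0981  0.012 ] [ 0.4662 -0.1032  0.012 ]
```

View pics/cap.png

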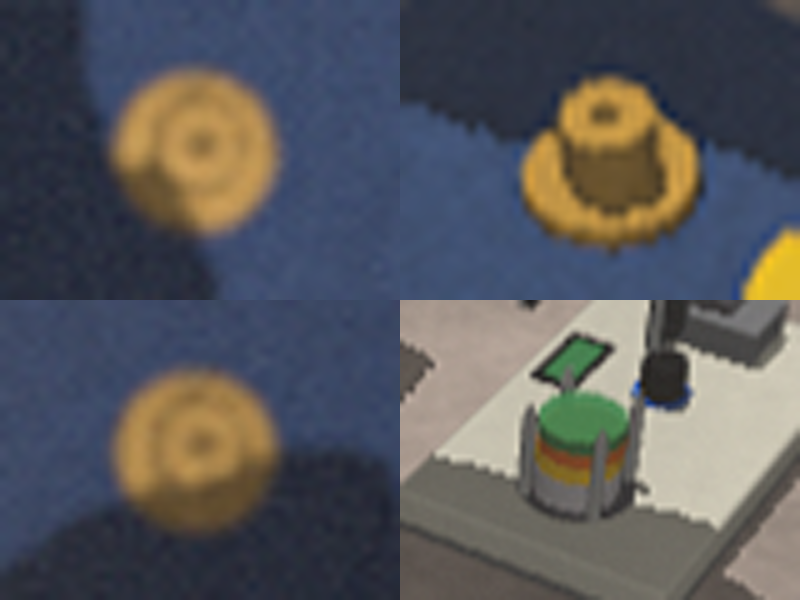

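Emit:
{"api": "servo_tool", "payload": {
  "motion": [
    [[-1.27,-2.75,0],[0,0,0]],
    [[-1.27,-2.75,0],[0,0,0]],
    [[-1.27,-2.75,0],[0,0,0]],
    [[-1.27,-2.75,0],[0,0,0]],
    [[-1.27,-2.75,0],[0,0,0]],
    [[-1.27,-2.75,0],[0,0,0]],
    [[-1.27,-2.75,-1],[0,0,0]],
    [[-1.27,-2.8,-1.5],[0,0,0]],
    [[0,0,-2],[0,0,0]],
    [[0,0,-2],[0,0,0]],
    [[0,0,-2],[0,0,0]],
    [[0,0,-1.8],[0,0,0]],
    [[0,0,-1],[0,0,0]],
    [[0,0,-0.6],[0,0,0]],
    [[0,0,-0.4],[0,0,0]],
    [[0,0,0],[0,0,0]],
    [[0,0,0],[0,0,0]]
  ]
}}

```text
t: 33.35
tool_pos: [0.4611, -0.098, 0.0122]
ee_rot: [0.0, 0.67, 0.742, 0.0]
contact_force: [-0.1, -0.2, 1.0]
finger_gap: 0.0684
grip_force: 0.0
```

Emit:
{"api": "servo_tool", "payload": {
  "motion": [
    [[0,0,0],[0,0,0]],
    [[0,0,0],[0,0,0]],
    [[0,0,0],[0,0,0]],
    [[0,0,0],[0,0,0]],
    [[0,0,0],[0,0,0]],
    [[0,0,0],[0,0,0]],
    [[0,0,0],[0,0,0]]
  ],
  "hand": -1
}}

```text
t: 34.05
tool_pos: [0.461, -0.0979, 0.0123]
ee_rot: [0.0, 0.67, 0.742, 0.0]
contact_force: [-2.5, 1.3, 7.9]
finger_gap: 0.0263
grip_force: 38.8
```

Emit:
{"api": "servo_tool", "payload": {
  "motion": [
    [[0,0,1.5],[0,0,0]],
    [[0,0,2.5],[0,0,0]],
    [[0,0,3],[0,0,0]],
    [[0,0,3],[0,0,0]],
    [[0,0,2],[0,0,0]],
    [[1.01,2.2,0],[0,0,0]],
    [[1.01,2.2,0],[0,0,0]],
    [[1.01,2.2,0],[0,0,0]],
    [[1.01,2.2,0],[0,0,0]],
    [[1.01,2.2,0],[0,0,0]],
    [[1.01,2.2,0],[0,0,0]],
    [[1.01,2.2,0],[0,0,0]],
    [[1.01,2.2,0],[0,0,0]],
    [[1.01,2.2,0],[0,0,0]],
    [[1.06,2.2,0],[0,0,0]],
    [[0,0,0],[0,0,0]],
    [[0,0,0],[0,0,0]],
    [[0,0,0],[0,0,0]]
  ]
}}

```text
t: 35.85
tool_pos: [0.5619, 0.1215, 0.1317]
ee_rot: [-0.0, 0.67, 0.742, -0.0]
contact_force: [-0.5, 0.0, -2.0]
finger_gap: 0.0265
grip_force: 40.0
```

Emit:
{"api": "servo_tool", "payload": {
  "motion": [
    [[0.06,0.07,-1.5],[0,0,0]],
    [[0,0,-0.8],[0,0,0]],
    [[0,0,-0.4],[0,0,0]],
    [[0,0,-0.4],[0,0,0]],
    [[0,0,-0.3],[0,0,0]],
    [[0,0,-0.3],[0,0,0]],
    [[0,0,-0.1],[0,0,0]],
    [[0,0,0],[0,0,0]],
    [[0,0,0],[0,0,0]]
  ]
}}

```text
t: 36.75
tool_pos: [0.563, 0.1229, 0.094]
ee_rot: [0.0, 0.67, 0.743, 0.0]
contact_force: [-0.3, 0.6, -1.5]
finger_gap: 0.0262
grip_force: 40.0
```

Emit:
{"api": "servo_tool", "payload": {
  "motion": [
    [[0,0,-0.13],[0,0,0]],
    [[0,0,0],[0,0,0]],
    [[0,0,0],[0,0,0]],
    [[0,0,1.5],[0,0,0]],
    [[0,0,1.5],[0,0,0.1428]],
    [[0,0,0],[0,0,0.1428]],
    [[0,0,0],[0,0,0.1428]],
    [[0,0,0],[0,0,0.1428]],
    [[0,0,0],[0,0,0.1428]],
    [[0,0,0],[0,0,0.1428]],
    [[0,0,0],[0,0,0.1428]],
    [[0,0,0],[0,0,0.1428]],
    [[0,0,0],[0,0,0.1428]],
    [[0,0,0],[0,0,0.1428]],
    [[0,0,0],[0,0,0.1428]],
    [[0,0,0],[0,0,0]],
    [[0,0,-1.5],[0,0,0]],
    [[0,0,-0.8],[0,0,0]],
    [[0,0,0],[0,0,0]],
    [[0,0,0],[0,0,0]]
  ],
  "hand": 0.1
}}

```text
t: 38.75
tool_pos: [0.5629, 0.1228, 0.0997]
ee_rot: [-0.0, -0.051, 0.999, -0.0]
contact_force: [-0.6, -0.3, 1.2]
finger_gap: 0.0469
grip_force: 0.0
```

Emit:
{"api": "servo_tool", "payload": {
  "motion": [
    [[0,0,0],[0,0,0]],
    [[0,0,0],[0,0,0]],
    [[0,0,0],[0,0,0]],
    [[0,0,0],[0,0,0]],
    [[0,0,0],[0,0,0]]
  ],
  "hand": -1,
  "newtons": 20
}}

```text
t: 39.25
tool_pos: [0.5633, 0.1228, 0.1002]
ee_rot: [0.001, -0.051, 0.999, -0.0]
contact_force: [-0.4, -1.0, 8.0]
finger_gap: 0.0269
grip_force: 19.6
```

Emit:
{"api": "servo_tool", "payload": {
  "motion": [
    [[0,0,0],[0,0,0]],
    [[0,0,0],[0,0,0]],
    [[0,0,1.5],[0,0,0]],
    [[0,0,1.5],[0,0,0]],
    [[0,0,1.5],[0,0,0]],
    [[0.87,-2.48,0],[0,0,0]],
    [[0.87,-2.48,0],[0,0,0]],
    [[0.87,-2.48,0],[0,0,0]],
    [[0.87,-2.48,0],[0,0,0]],
    [[0.87,-2.48,0],[0,0,0]],
    [[0.87,-2.48,0],[0,0,0]],
    [[0.87,-2.48,0],[0,0,0]],
    [[0.87,-2.48,0],[0,0,0]],
    [[0.87,-2.48,0],[0,0,0]],
    [[0.87,-2.48,0],[0,0,0]],
    [[0,0,0],[0,0,0]],
    [[0,0,0],[0,0,0]]
  ],
  "hand": -0.2
}}

```text
t: 40.95
tool_pos: [0.6498, -0.1255, 0.1441]
ee_rot: [-0.0, -0.051, 0.999, 0.0]
contact_force: [-0.7, 0.1, 0.4]
finger_gap: 0.034
grip_force: 0.0
```

```bash
python3 - <<'E'
from m import *
S,T=cam("scene"),cam("top"); print(arm.get_state()["tool_pos"],arm.get_state()["finger_gap"])
for z in (.08,.088,.11): print(z,proj(S,[.563,.1228,z]).round(1),proj(T,[.563,.1228,z]).round(1))
print(cent(S["img"],*COL["cap"],(326,190),25))
a=cv2.resize(S["img"][160:225,295:360],(400,400),interpolation=cv2.INTER_CUBIC)
b=cv2.resize(S["img"][210:290,270:350],(400,400),interpolation=cv2.INTER_CUBIC)
cv2.imwrite("pics/cap2.png",np.hstack([a,b]))
E
```

```text
[ 0.64972828 -0.12450251  0.14442601] 0.03422614889724178
0.08 [326.5 193.3] [228.7 189.9]
0.088 [326.8 190.9] [228.4 189.3]
0.11 [327.5 184.3] [227.4 187.6]
(array([327.82978723, 192.44680851]), np.int32(235))
```

View pics/cap2.png

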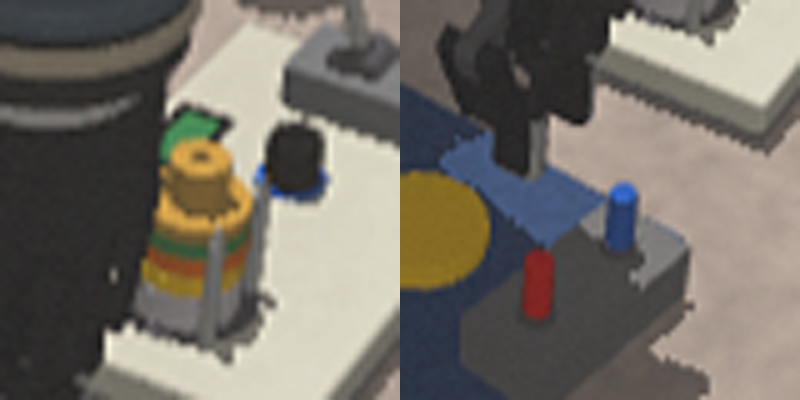

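Emit:
{"api": "servo_tool", "payload": {
  "motion": [
    [[0.05,-0.08,-2],[0,0,0]],
    [[0,0,-2],[0,0,0]],
    [[0,0,-1.5],[0,0,0]],
    [[0,0,-1],[0,0,0]],
    [[0,0,-1],[0,0,0]],
    [[0,0,-1],[0,0,0]],
    [[0,0,-1],[0,0,0]],
    [[0,0,-0.4],[0,0,0]],
    [[0,0,0],[0,0,0]],
    [[0,0,0],[0,0,0]]
  ]
}}

```text
t: 42.05
tool_pos: [0.6506, -0.1261, 0.0458]
ee_rot: [0.0, -0.051, 0.999, -0.0]
contact_force: [0.4, -0.7, 0.4]
finger_gap: 0.0342
grip_force: 0.0
```

Emit:
{"api": "servo_tool", "payload": {
  "motion": [
    [[0,0,0],[0,0,0]],
    [[0,0,0],[0,0,0]],
    [[0,0,0],[0,0,0]],
    [[0,0,0],[0,0,0]]
  ],
  "hand": -1
}}

```text
t: 42.45
tool_pos: [0.6507, -0.1257, 0.0459]
ee_rot: [0.0, -0.052, 0.999, 0.0]
contact_force: [0.8, 4.3, 4.8]
finger_gap: 0.0131
grip_force: 19.6
```

Emit:
{"api": "servo_tool", "payload": {
  "motion": [
    [[0,0,0],[0,0,0]],
    [[0,0,0],[0,0,0]],
    [[0,0.05,0],[0,0,-0.1428]],
    [[0,0,0],[0,0,-0.1428]],
    [[0,0,0],[0,0,-0.1428]],
    [[0,0,0],[0,0,-0.1428]],
    [[0,0,0],[0,0,-0.1428]],
    [[0,0,0],[0,0,-0.1428]],
    [[0,0,0],[0,0,-0.1428]],
    [[0,0,0],[0,0,-0.1428]],
    [[0,0,0],[0,0,-0.1428]],
    [[0,0,0],[0,0,-0.1428]],
    [[0,0,0],[0,0,-0.1428]],
    [[0,0,0],[0,0,0]],
    [[0,0,0],[0,0,0]]
  ],
  "hand": -0.2
}}

```text
t: 43.95
tool_pos: [0.6504, -0.1257, 0.0454]
ee_rot: [0.0, 0.668, 0.744, -0.0]
contact_force: [0.6, 0.1, -1.3]
finger_gap: 0.0339
grip_force: 0.0
```

Emit:
{"api": "servo_tool", "payload": {
  "motion": [
    [[0,0,0],[0,0,0]],
    [[0,0,0],[0,0,0]],
    [[0,0,0],[0,0,0]],
    [[0,0,0],[0,0,0]],
    [[0,0,0],[0,0,0]]
  ],
  "hand": -1,
  "newtons": 40
}}

```text
t: 44.45
tool_pos: [0.6505, -0.1255, 0.0456]
ee_rot: [0.0, 0.67, 0.743, 0.0]
contact_force: [-0.6, 0.7, 1.6]
finger_gap: 0.0126
grip_force: 39.0
```

Emit:
{"api": "servo_tool", "payload": {
  "motion": [
    [[0,0,1.5],[0,0,0]],
    [[0,0,2.5],[0,0,0]],
    [[0,0,2.5],[0,0,0]],
    [[0,0,2.5],[0,0,0]],
    [[0,0,2.5],[0,0,0]],
    [[-0.87,2.48,0],[0,0,0]],
    [[-0.87,2.48,0],[0,0,0]],
    [[-0.87,2.48,0],[0,0,0]],
    [[-0.87,2.48,0],[0,0,0]],
    [[-0.87,2.48,0],[0,0,0]],
    [[-0.87,2.48,0],[0,0,0]],
    [[-0.87,2.48,0],[0,0,0]],
    [[-0.87,2.48,0],[0,0,0]],
    [[-0.87,2.48,0],[0,0,0]],
    [[-0.92,2.48,0],[0,0,0]],
    [[0,0,0],[0,0,0]],
    [[0,0,0],[0,0,0]],
    [[0,0,0],[0,0,0]]
  ]
}}

```text
t: 46.25
tool_pos: [0.5632, 0.1219, 0.1605]
ee_rot: [0.0, 0.67, 0.742, -0.0]
contact_force: [0.8, 0.4, -0.1]
finger_gap: 0.0124
grip_force: 39.1
```

```bash
python3 - <<'E'
from m import *
S=cam("scene"); s=arm.get_state(); print(s["tool_pos"],s["finger_gap"])
cv2.imwrite("pics/ins.png",cv2.resize(S["img"][135:215,285:365],(600,600),interpolation=cv2.INTER_CUBIC))
E
```

```text
[0.56319438 0.12176749 0.16045893] 0.01265206190376407
```

View pics/ins.png

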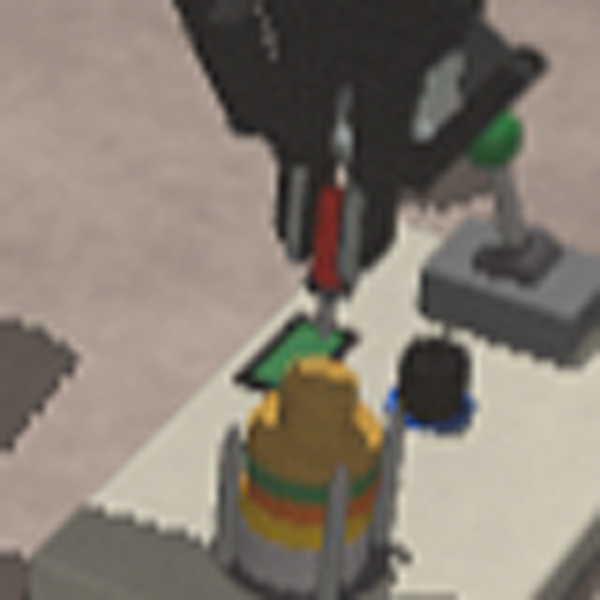

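Emit:
{"api": "servo_tool", "payload": {
  "motion": [
    [[0,0.07,-0.6],[0,0,0]],
    [[0,0,-0.6],[0,0,0]],
    [[0,0,-0.3],[0,0,0]],
    [[0,0,-0.2],[0,0,0]],
    [[0,0,-0.2],[0,0,0]],
    [[0,0,-0.2],[0,0,0]],
    [[0,0,-0.2],[0,0,0]],
    [[0,0,-0.2],[0,0,0]],
    [[0,0,0],[0,0,0]]
  ]
}}

```text
t: 47.2
tool_pos: [0.5628, 0.1232, 0.1353]
ee_rot: [-0.0, 0.67, 0.742, -0.0]
contact_force: [0.2, -0.2, -0.9]
finger_gap: 0.0126
grip_force: 39.0
```

Emit:
{"api": "servo_tool", "payload": {
  "motion": [
    [[0,0,-0.4],[0,0,0]],
    [[0,0,-0.4],[0,0,0]],
    [[0,0,-0.3],[0,0,0]],
    [[0,0,-0.2],[0,0,0]],
    [[0,0,-0.1],[0,0,0]],
    [[0,0,0],[0,0,0]],
    [[0,0,0],[0,0,0]]
  ]
}}

```text
t: 47.9
tool_pos: [0.5629, 0.1232, 0.1215]
ee_rot: [0.0, 0.67, 0.742, 0.0]
contact_force: [-0.3, -1.8, -0.3]
finger_gap: 0.0121
grip_force: 39.1
```

Emit:
{"api": "servo_tool", "payload": {
  "motion": [
    [[0,0,0],[0,0,0]],
    [[0,0,0],[0,0,0]],
    [[0,0,0.5],[0,0,0]],
    [[0,0,1.5],[0,0,0]],
    [[0,0,1.5],[0,0,0]],
    [[0,0,0.5],[0,0,0]],
    [[0.92,-1.88,0],[0,0,0]],
    [[0.92,-1.88,0],[0,0,0]],
    [[0.92,-1.88,0],[0,0,0]],
    [[0.92,-1.88,0],[0,0,0]],
    [[0.92,-1.88,0],[0,0,0]],
    [[0.92,-1.88,0],[0,0,0]],
    [[0.92,-1.88,0],[0,0,0]],
    [[0.92,-1.88,0],[0,0,0]],
    [[0.92,-1.88,0],[0,0,0]],
    [[0.92,-1.88,0],[0,0,0]],
    [[0,0,0],[0,0,0]],
    [[0,0,0],[0,0,0]]
  ],
  "hand": -0.2
}}

```text
t: 49.7
tool_pos: [0.6548, -0.0648, 0.1611]
ee_rot: [-0.0, 0.67, 0.742, -0.0]
contact_force: [-0.3, -0.1, 0.2]
finger_gap: 0.0341
grip_force: 0.0
```

```bash
python3 - <<'E'
from m import *
S,T=cam("scene"),cam("top"); s=arm.get_state(); print(s["tool_pos"],s["finger_gap"])
p,n=cent(S["img"],*COL["red"],(328,175),25); print("red",p,n,[proj(S,[.563,.1228,z]).round(1) for z in(.131,.148)])
q,m=cent(S["img"],(108,110,60),(116,255,255),(314,252),10); print("blue",q,m,onz(S,*q,.055),proj(S,[.6546,-.065,.055]))
E
```

```text
[ 0.65463784 -0.06408319  0.16143304] 0.03420828286799197
red None 0 [array([328.1, 177.9]), array([328.7, 172.5])]
blue [313.765625 253.328125] 64 [ 0.65547939 -0.06700889  0.055     ] [313.94887053 252.69384833]
```

Emit:
{"api": "servo_tool", "payload": {
  "motion": [
    [[0,-0.1,-2],[0,0,0]],
    [[0,0,-2],[0,0,0]],
    [[0,0,-2],[0,0,0]],
    [[0,0,-1.5],[0,0,0]],
    [[0,0,-1],[0,0,0]],
    [[0,0,-1],[0,0,0]],
    [[0,0,-1],[0,0,0]],
    [[0,0,-0.7],[0,0,0]],
    [[0,0,-0.35],[0,0,0]],
    [[0,0,0],[0,0,0]],
    [[0,0,0],[0,0,0]]
  ]
}}

```text
t: 50.9
tool_pos: [0.6551, -0.0658, 0.0464]
ee_rot: [0.0, 0.67, 0.742, 0.0]
contact_force: [-0.5, -0.3, 0.2]
finger_gap: 0.0339
grip_force: 0.0
```

Emit:
{"api": "servo_tool", "payload": {
  "motion": [
    [[0,0,0],[0,0,0]],
    [[0,0,0],[0,0,0]],
    [[0,0,0],[0,0,0]],
    [[0,0,0],[0,0,0]]
  ],
  "hand": -1,
  "newtons": 20
}}

```text
t: 51.3
tool_pos: [0.6553, -0.0658, 0.0465]
ee_rot: [0.0, 0.67, 0.742, 0.0]
contact_force: [-0.2, 0.9, 4.7]
finger_gap: 0.0132
grip_force: 20.6
```

Emit:
{"api": "servo_tool", "payload": {
  "motion": [
    [[0,0,0],[0,0,0]],
    [[0,0,0],[0,0,0]],
    [[0,0,0],[0,0,0.1428]],
    [[0,0,0],[0,0,0.1428]],
    [[0,0,0],[0,0,0.1428]],
    [[0,0,0],[0,0,0.1428]],
    [[0,0,0],[0,0,0.1428]],
    [[0,0,0],[0,0,0.1428]],
    [[0,0,0],[0,0,0.1428]],
    [[0,0,0],[0,0,0.1428]],
    [[0,0,0],[0,0,0.1428]],
    [[0,0,0],[0,0,0.1428]],
    [[0,0,0],[0,0,0.1428]],
    [[0,0,0],[0,0,0]],
    [[0,0,0],[0,0,0]]
  ],
  "hand": -0.2
}}

```text
t: 52.8
tool_pos: [0.6548, -0.0658, 0.0459]
ee_rot: [-0.0, -0.049, 0.999, 0.0]
contact_force: [-0.6, -0.8, 0.3]
finger_gap: 0.0344
grip_force: 0.0
```

Emit:
{"api": "servo_tool", "payload": {
  "motion": [
    [[0,0,0],[0,0,0]],
    [[0,0,0],[0,0,0]],
    [[0,0,0],[0,0,0]],
    [[0,0,0],[0,0,0]],
    [[0,0,0],[0,0,0]]
  ],
  "hand": -1,
  "newtons": 40
}}

```text
t: 53.3
tool_pos: [0.6548, -0.0655, 0.046]
ee_rot: [-0.0, -0.051, 0.999, 0.0]
contact_force: [-1.5, 2.8, 1.9]
finger_gap: 0.0127
grip_force: 39.0
```

Emit:
{"api": "servo_tool", "payload": {
  "motion": [
    [[0,0,1.5],[0,0,0]],
    [[0,0,2.5],[0,0,0]],
    [[0,0,2.5],[0,0,0]],
    [[0,0,1.5],[0,0,0]],
    [[0,2.97,0],[0,0,0]],
    [[0,2.97,0],[0,0,0]],
    [[0,2.97,0],[0,0,0]],
    [[0,2.97,0],[0,0,0]],
    [[0,2.97,0],[0,0,0]],
    [[0,2.97,0],[0,0,0]],
    [[0,2.97,0],[0,0,0]],
    [[0,2.97,0],[0,0,0]],
    [[0,2.97,0],[0,0,0]],
    [[0,2.97,0],[0,0,0]],
    [[-2.6,0,0],[0,0,0]],
    [[-2.6,0,0],[0,0,0]],
    [[-2.6,0,0],[0,0,0]],
    [[-2.6,0,0],[0,0,0]],
    [[0,0,0],[0,0,0]],
    [[0,0,0],[0,0,0]]
  ]
}}

```text
t: 55.3
tool_pos: [0.5511, 0.2312, 0.1264]
ee_rot: [0.0, -0.051, 0.999, -0.0]
contact_force: [0.2, 0.1, -0.2]
finger_gap: 0.0128
grip_force: 39.1
```

```bash
python3 - <<'E'
from m import *
S,T=cam("scene"),cam("top"); s=arm.get_state(); print(s["tool_pos"],s["finger_gap"],s["contact_force"])
b,n=cent(S["img"],(108,110,60),(116,255,255),proj(S,[.551,.2314,.134]),15); print(b,n,proj(S,[.5510,.2314,.134]))
cv2.imwrite("pics/ins2.png",cv2.resize(S["img"][125:215,300:390],(600,600),interpolation=cv2.INTER_CUBIC))
E
```

```text
[0.55172217 0.23117288 0.12607074] 0.012840912594182952 [0.40261343 0.58154389 0.00728147]
None 0 [345.77535348 158.79017571]
```

View pics/ins2.png

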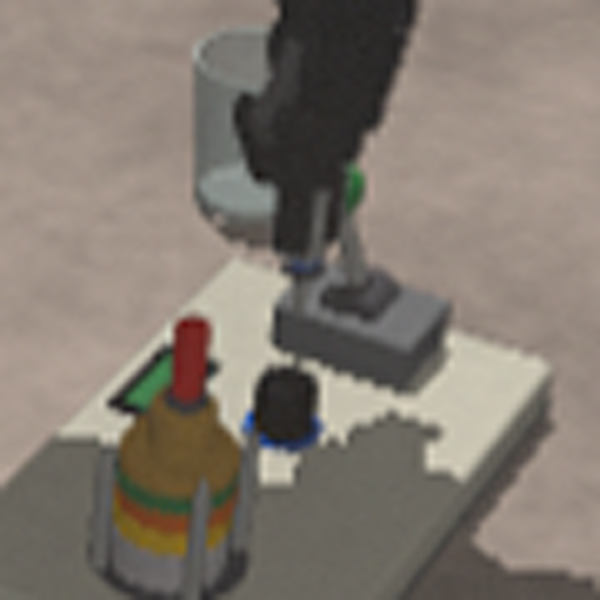

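Emit:
{"api": "servo_tool", "payload": {
  "motion": [
    [[-0.06,0.02,-1.2],[0,0,0]],
    [[0,0,-1.2],[0,0,0]],
    [[0,0,-0.6],[0,0,0]],
    [[0,0,-0.2],[0,0,0]],
    [[0,0,-0.2],[0,0,0]],
    [[0,0,-0.2],[0,0,0]],
    [[0,0,-0.2],[0,0,0]],
    [[0,0,0],[0,0,0]],
    [[0,0,0],[0,0,0]]
  ]
}}

```text
t: 56.3
tool_pos: [0.5504, 0.2314, 0.0882]
ee_rot: [0.0, -0.051, 0.999, 0.0]
contact_force: [0.3, 0.0, -1.0]
finger_gap: 0.0125
grip_force: 39.1
```

Emit:
{"api": "servo_tool", "payload": {
  "motion": [
    [[0.02,0,-0.2],[0,0,0]],
    [[0.02,0,-0.2],[0,0,0]],
    [[0,0,-0.2],[0,0,0]],
    [[0,0,-0.2],[0,0,0]],
    [[0,0,0],[0,0,0]],
    [[0,0,0],[0,0,0]]
  ]
}}

```text
t: 56.9
tool_pos: [0.5507, 0.2314, 0.0799]
ee_rot: [-0.0, -0.051, 0.999, -0.0]
contact_force: [-0.2, -0.1, 0.1]
finger_gap: 0.0125
grip_force: 39.1
```

Emit:
{"api": "servo_tool", "payload": {
  "motion": [
    [[0,0,-0.4],[0,0,0]],
    [[0,0,-0.3],[0,0,0]],
    [[0,0,-0.3],[0,0,0]],
    [[0,0,-0.2],[0,0,0]],
    [[0,0,0],[0,0,0]],
    [[0,0,0],[0,0,0]]
  ]
}}

```text
t: 57.5
tool_pos: [0.5507, 0.2315, 0.068]
ee_rot: [0.0, -0.051, 0.999, 0.0]
contact_force: [-0.5, 1.4, 0.4]
finger_gap: 0.0125
grip_force: 39.2
```

Emit:
{"api": "servo_tool", "payload": {
  "motion": [
    [[0,0,0],[0,0,0]],
    [[0,0,0],[0,0,0]],
    [[0,0,0.5],[0,0,0]],
    [[0,0,1.5],[0,0,0]],
    [[0,0,2],[0,0,0]],
    [[0,0,2],[0,0,0]],
    [[0,0,1.5],[0,0,0]],
    [[-2,0,0],[0,0,0]],
    [[-2,0,0],[0,0,0]],
    [[-2,2,0],[0,0,0]],
    [[-2,2,0],[0,0,0]],
    [[-0.5,2,0],[0,0,0]],
    [[0,1.8,0],[0,0,0]],
    [[0,0,0],[0,0,0]],
    [[0,0,0],[0,0,0]]
  ],
  "hand": -0.2
}}

```text
t: 59.0
tool_pos: [0.4661, 0.3096, 0.1429]
ee_rot: [-0.0, -0.052, 0.999, -0.0]
contact_force: [1.3, 0.9, -0.6]
finger_gap: 0.0342
grip_force: 0.0
```

```bash
python3 - <<'E'
from m import *
S,T=cam("scene"),cam("top"); s=arm.get_state(); print(s["tool_pos"],s["finger_gap"],s["contact_force"])
print("ball",cent(S["img"],*COL["c"],(350,152),8),proj(S,[.5145,.308,.1075]))
cv2.imwrite("pics/ins3.png",cv2.resize(S["img"][125:215,300:390],(600,600),interpolation=cv2.INTER_CUBIC))
E
```

```text
[0.46606875 0.30892756 0.14288953] 0.034303336497644776 [0.07143523 0.62824447 0.20697565]
ball (array([349.82222222, 152.8       ]), np.int32(45)) [347.6894054  151.96068511]
```

View pics/ins3.png

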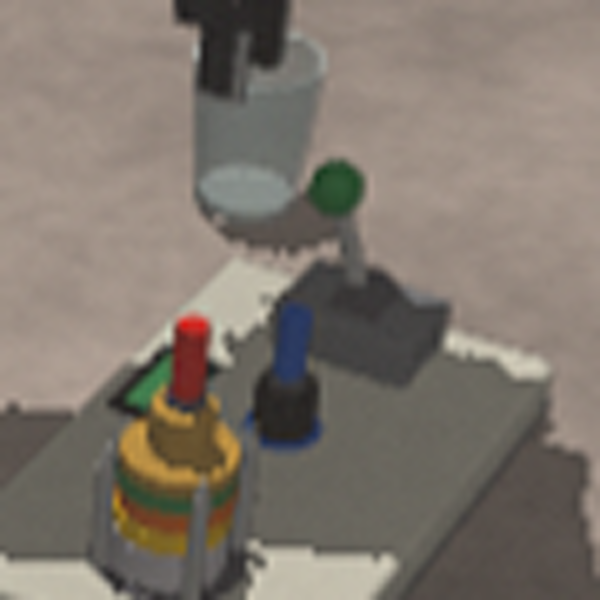

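Emit:
{"api": "servo_tool", "payload": {
  "motion": [
    [[0,0.05,-2],[0,0,0]],
    [[0,0,-1.6],[0,0,0]],
    [[0,0,-1.5],[0,0,0]],
    [[0,0,0],[0,0,0]],
    [[1,0.1,0],[0,0,0]],
    [[1,0.1,0],[0,0,0]],
    [[1,0.1,0],[0,0,0]],
    [[0.8,0.08,0],[0,0,0]],
    [[0.8,0.08,0],[0,0,0]],
    [[0.8,0.08,0],[0,0,0]],
    [[0.8,0.08,0],[0,0,0]],
    [[0.5,0.05,0],[0,0,0]],
    [[0.5,0.05,0],[0,0,0]],
    [[0,0,0],[0,0,0]]
  ],
  "hand": -1
}}

```text
t: 60.5
tool_pos: [0.5382, 0.3172, 0.0919]
ee_rot: [0.0, -0.051, 0.999, -0.0]
contact_force: [-0.7, 0.5, 0.0]
finger_gap: 0.0003
grip_force: 0.0
```

Emit:
{"api": "servo_tool", "payload": {
  "motion": [
    [[0.4,0.02,0],[0,0,0]],
    [[0.4,0.02,0],[0,0,0]],
    [[0.3,0.02,0],[0,0,0]],
    [[0.3,0.02,0],[0,0,0]],
    [[0,0,0],[0,0,0]]
  ]
}}

```text
t: 61.0
tool_pos: [0.548, 0.3176, 0.0915]
ee_rot: [-0.004, -0.052, 0.999, -0.0]
contact_force: [-29.5, -1.6, 14.6]
finger_gap: 0.0001
grip_force: 15.0
```

```bash
python3 - <<'E'
from m import *
S,T=cam("scene"),cam("top"); 
p,n=cent(S["img"],*COL["c"],(361,156),14); q,m=cent(T["img"],*COL["c"],(161,188),12); print(p,n,q,m)
for l in(-.5,.35,.5): 
    X=[.5427+.06*np.sin(l)*.9946,.3109+.006*np.sin(l),.055+.06*np.cos(l)]; print(l,proj(S,X).round(1),proj(T,X).round(1))
if p is not None and q is not None: print(two(T,q,S,p))
E
```

```text
[364.6875     158.64583333] 48 None 0
-0.5 [347.6 151.9] [161.4 205.7]
0.35 [362.7 155.6] [160.  188.3]
0.5 [365.  157.5] [160.3 185.8]
```

Emit:
{"api": "servo_tool", "payload": {
  "motion": [
    [[-1,-0.1,0],[0,0,0]],
    [[-2,-0.2,0],[0,0,0]],
    [[-2,-0.2,0],[0,0,0]],
    [[-2.5,0,1],[0,0,0]],
    [[-2.5,0,3],[0,0,0]],
    [[-2,0,3],[0,0,0]],
    [[-1,0,3],[0,0,0]],
    [[0,0,0],[0,0,0]],
    [[0,0,0],[0,0,0]]
  ]
}}

```text
t: 62.0
tool_pos: [0.4223, 0.3133, 0.1926]
ee_rot: [0.001, -0.052, 0.999, 0.0]
contact_force: [0.7, -0.2, -0.9]
finger_gap: 0.0003
grip_force: 0.0
```

```bash
python3 - <<'E'
from m import *
S,T=cam("scene"),cam("top"); s=arm.get_state(); print(s["t"],s["tool_pos"],s["contact_force"])
p,n=cent(S["img"],*COL["c"],(361,156),14); q,m=cent(T["img"],*COL["c"],(161,188),12); print(p,n,q,m)
if p is not None and q is not None: print(two(T,q,S,p))
cv2.imwrite("pics/end.png",cv2.resize(S["img"][125:215,300:390],(600,600),interpolation=cv2.INTER_CUBIC))
E
```

```text
62.1 [0.42178784 0.31267525 0.19114989] [-0.29866171 -0.46035734  0.14707447]
[364.75   158.5625] 48 [160.30769231 186.76923077] 39
(array([0.57004396, 0.31523164, 0.10250937]), np.float64(0.0005737063851353087))
```

View pics/end.png

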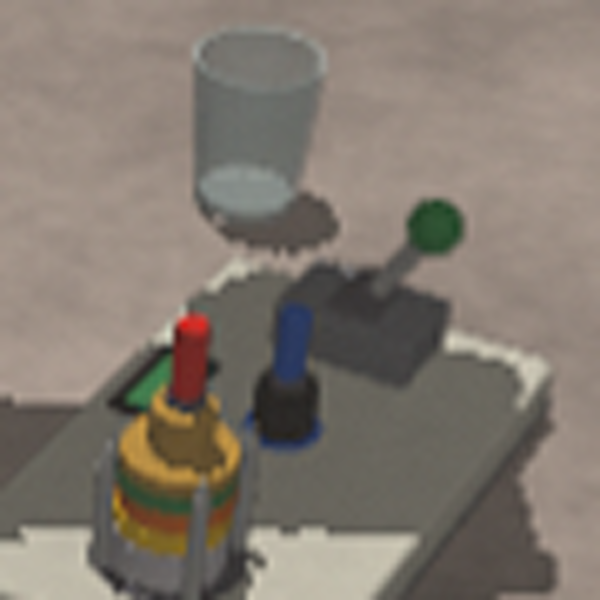

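The stack is in order and flat, both probes are home and upright, and the lever is against its hard stop. It read 29 N there, and its ball did not shift when the arm withdrew. The robot is clear of everything.

```bash
python3 -c "
from workcell import arm
print(arm.hand_in())"
```

```text
the job is handed in; nothing more can be done
None
```

The job is handed in at about 62 s of the 210 s, with no verdict returned. In the last picture the base puck, yellow, orange and green samples and the cap are stacked flat in the nest. Both probes are home, and the lever is over against its stop; its angle could not be read directly.

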